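Lid and clip down the grip-face case, then stack it by its handle

ROBOT

A 7-joint arm with a two-finger parallel gripper is mounted at the origin on the work surface; the furniture and walls round the work are solid. World frame = base frame: x ahead of the robot, y to its left, z up, the work surface at z = 0. Lengths are in m, angles in rad, forces in N, time in s.
With the tool pointing down it reaches from about 0.4 to 0.85 m from the base axis. Payload 4.5 kg.
Tool frame: the origin (TCP) lies at the very end of the fingers, on their centre line; the grasp point (between the pads) lies 19 mm behind it; y points along the fingers, x is the direction in which the jaws open and shut, and the axes are right-handed (so a half turn about y gives the same grasp; the last joint's range is limited). The gripper opens to 88 mm and grips with 3 to 60 N. Pads are 18 mm wide; open, the fingers measure 123 mm over their backs; the gripper's body (75 mm by 187 mm) begins 45 mm behind the grasp point.
Start: joints at [-1.247, 0.689, -0.195, 1.565, 0.157, 0.902, -0.215], TCP at [0.179, 0.599, 0.208] pointing down, gripper open.
Joint ranges: [-3.01, 3.01], [-0.46, 2.08], [-1.47, 1.51], [0.13, 2.56], [-1, 4.14], [0.04, 2.09], [-2.66, 2.66]. Speed limits (rad/s): [2.57, 2.57, 3.14, 3.14, 3.14, 3.14, 3.14].

INTERFACE

Orientations are given as a unit quaternion [x, y, z, w].
In Python, from plant import r gives the robot as it stands.
- The arm moves only by the shell command python3 -m inch 'ROWS' [OPENING] [FORCE]. ROWS is JSON, a list of rows, each a list of 6 numbers: the shift along the tool's x, y, z in mm, then the turn, a rotation vector about the tool's x, y, z in rad. In form: [[x, y, z, ax, ay, az], ...]. A call has 1 to 12 rows; each row shifts and turns the commanded pose from where the row before left it, along the tool's axes as they then stand; what a row does not reach is not made up. A row lasts 1/12 s, in which the tool goes at most 41.7 mm and 7.16 degrees, less where a joint would pass 70% of its speed; a pose out of reach is approached as far as the arm can. A call is refused whole if a number of a shift passes 41.7 or a number of a turn 0.125, either way. A call with a gripper value outside its range is refused whole. OPENING is the finger opening in mm, from 0 to 88.1, set as the call begins (- or left out, the last holds). The fingers move at their own pace and stop on an object; FORCE is the grip in N (left out, the last holds). Time passes only in rows, so rows that do not move let the fingers close. It gives the time, the measured TCP pose, the force and the opening at its end, in the units of the state.
- r.get_state(): the state, without advancing time (a new reading comes with each control period).
- r.snapshot(name): name is "side" or "top"; returns a dict with "img" (480x640x3 uint8, red, green, blue), "range_z" (480x640 float32, m along the optical axis (not along the pixel's ray), 0 where there is no reading), "mtx" (3x3 intrinsics, pixels), "camera_from_world" (4x4, takes a point from world to camera coordinates). Camera axes: x right, y down, z forward; pixel columns grow to the right and rows downward; lengths in m; the calibration is good to about 2 mm. A picture is of the moment at which its call begins.
- r.finish_job(): hands the job in, once; it reports no verdict.
The state is a dict: "clock": time; "q": joint angles; "qd": joint speeds; "joint_torque": joint torques, N m; "tool_pos": TCP position; "eef_rot": TCP orientation; "contact_force": force on the tool from outside, world axes, zero at the start; "moment": the same for the moment, N m; "opening": opening from 0.0 (shut) to 1.0 (fully open).
Only numpy, scipy, OpenCV 4.12 (cv2) and the standard library are available. Lean on these libraries where they do the work, as an engineer would, in place of code of your own. Each camera call takes 0.05 s, during which the arm holds its last target.

TASK

The open grey case with the two grip faces stands on the black card box. Take it down on to the middle of the rubber mat, lengthwise, put the lid on it and flip all four side clips fully down so that they hook under the case's catches; then lift the closed case by the lid's handle and stand it lengthwise on the middle of the black box again, grip faces inside. Leave the other things on the bench alone.

Things in the scene. Friction and masses are not known exactly. Their poses are not given: they have to be found in the camera images.
- case_centre (a point): Centre, half-way up, of the open plain grey plastic case: 62 mm wide (its x), 160 long (its y), 50 high (its z, up), walls and floor 3 mm; the point is 25 mm above the case's underside. About 0.5 kg. At the start it stands on the black card box with two grip faces in it.
- case: The same case; origin at the centre of its underside. Each long side has two catches that stand out 6 mm, 34 mm long, centred 45 mm either side of the middle, undersides 29.5 mm above the case's underside. The middle 50 mm of each long side is plain and can be gripped across the 62 mm width.
- case_rim (a point): Centre of the case's rim plane (50 mm above its underside); axes as the case.
- lid: The white lid, about 0.21 kg with its clips; origin 10 mm below lid_seat, same axes. Under its plate, in the corners, four tapered lugs 10 mm long locate inside the case walls with about 1.2 mm play (they lead in from 3 mm off); on the bench the lid stands on these lugs. It fits either way round (half a turn makes no difference).
- lid_seat (a point): Centre of the underside of the lid's plate, which lies on the case's rim when the lid is on (the point then meets case_rim). The plate is 66 mm (x) by 164 mm (y), 6 thick, z up.
- lid_grip (a point): Centre of the lid's grey handle bar: 14 mm wide (lid's x), 84 long (lid's y), 14 high, its underside 18 mm above the plate's top and this centre 25 mm above the plate's top, 31 mm above lid_seat; joined to the plate by a 12 mm post at each end, leaving the middle 60 mm free beneath.
- lid_handle: The same handle as a part; its origin is on the plate's top under the bar's centre, axes as the lid.
- mat: Grey-black rubber mat 130 mm (x) by 190 mm (y), 3 thick, fixed on the bench; origin at the centre of its underside (its top is 3 mm higher). The room's wall stands behind it at about x = 0.65, and a mains plug juts from the wall at about y = 0.04, z = 0.15: do not swing the hand far out on the way between lid and mat.
- card_box: Closed black card box 136 mm (x) by 225 mm (y), 68 high, immovable; origin at the centre of its underside (its flat top is 68 mm higher).
- face_a_centre (a point): Centre of one dark grip face, 25x28x8 mm, lying loose in the case.
- face_b_centre (a point): Centre of the other grip face, 25x28x9 mm, lying loose in the case.
- clip0 (a joint): Hinged grey clip of the lid on its +x side, at +45 mm along y (lid's own axes): a flap 30 mm wide and 30 long. 0 rad = hanging straight down, closed, its inner lip under the case's catch; 1.57 = sticking straight out sideways; up to 2.3 = pointing up and out. Its hinge runs along the lid's y, 36 mm from the lid's middle line and 3 mm above lid_seat. Stiff hinge, stays where it is left; about 1 N at its end moves it; the case slides if pushed sideways with some 4 N.
- clip0_tip (a point): Free end of clip0, 28 mm from its hinge line.
- clip1 (a joint): Hinged grey clip of the lid on its +x side, at -45 mm along y (lid's own axes): a flap 30 mm wide and 30 long. 0 rad = hanging straight down, closed, its inner lip under the case's catch; 1.57 = sticking straight out sideways; up to 2.3 = pointing up and out. Its hinge runs along the lid's y, 36 mm from the lid's middle line and 3 mm above lid_seat. Stiff hinge, stays where it is left; about 1 N at its end moves it; the case slides if pushed sideways with some 4 N.
- clip1_tip (a point): Free end of clip1, 28 mm from its hinge line.
- clip2 (a joint): Hinged grey clip of the lid on its -x side, at +45 mm along y (lid's own axes): a flap 30 mm wide and 30 long. 0 rad = hanging straight down, closed, its inner lip under the case's catch; 1.57 = sticking straight out sideways; up to 2.3 = pointing up and out. Its hinge runs along the lid's y, 36 mm from the lid's middle line and 3 mm above lid_seat. Stiff hinge, stays where it is left; about 1 N at its end moves it; the case slides if pushed sideways with some 4 N.
- clip2_tip (a point): Free end of clip2, 28 mm from its hinge line.
- clip3 (a joint): Hinged grey clip of the lid on its -x side, at -45 mm along y (lid's own axes): a flap 30 mm wide and 30 long. 0 rad = hanging straight down, closed, its inner lip under the case's catch; 1.57 = sticking straight out sideways; up to 2.3 = pointing up and out. Its hinge runs along the lid's y, 36 mm from the lid's middle line and 3 mm above lid_seat. Stiff hinge, stays where it is left; about 1 N at its end moves it; the case slides if pushed sideways with some 4 N.
- clip3_tip (a point): Free end of clip3, 28 mm from its hinge line.
- marker: Bystander, to be left alone: a marker pen, 16 mm thick, 126 long, lying on the bench by the wall; origin at the centre of its underside.
- weight: Bystander, to be left alone: a knobbed laboratory weight 33 mm across, 50 high, at the left end of the bench; origin at the centre of its underside.
- glue: Bystander, to be left alone: a glue stick 20 mm thick, 98 long, lying by the wall behind the black box; origin at the centre of its underside.

How it is judged:
By the outcome, as a careful person would: the job done as asked, in the order asked, and still so for the second after the job is handed in, with the robot touching nothing.
It also fails if it takes over 72 s, if anything falls off the work surface, if the arm or the gripper's body presses on something with over 40 N, if the wrist force passes 120 N, or if a joint passes its speed limit or range.

## Working session

There is one attempt and no reset: what is moved stays moved. The work goes in short steps, Python scripts to look and compute and a shell command to move; the robot and the scene stay as the last step left them, time stands still between calls to the robot, and variables do not carry over. Pictures are saved under pics/ and viewed, and the job is handed in when it is done.

```bash
ls; mkdir -p pics; python3 - <<'E'
from plant import r
import cv2,numpy as np
s=r.get_state()
for k,v in s.items(): print(k,np.round(v,4))
for n in("top","side"):
    d=r.snapshot(n); cv2.imwrite(f"pics/{n}0.png",d["img"][:,:,::-1]); np.savez(f"{n}0.npz",**d)
    print(n,d["mtx"],d["camera_from_world"])
E
```

```text
pics
clock 0.0
q [-1.2472  0.69   -0.1945  1.5663  0.1573  0.9025 -0.2152]
qd [-0.0005  0.0005 -0.0013 -0.0002  0.0015  0.0014 -0.0006]
joint_torque [ 2.00000e-04 -5.27556e+01 -1.26660e+00 -1.53424e+01 -5.26000e-02
  6.70000e-03  2.00000e-04]
tool_pos [0.1784 0.5983 0.2068]
eef_rot [ 0.5674  0.4221 -0.4231 -0.5665]
contact_force [0.6676 0.6757 0.337 ]
moment [0.0002 0.0167 0.0093]
opening 1.0043
top [[587.99098862   0.         317.49979142]
 [  0.         587.99098862 246.09200748]
 [  0.           0.           1.        ]] [[-0.01019111 -0.99972398 -0.02116843 -0.02574094]
 [-0.9967235   0.0118547  -0.08001076  0.53991634]
 [ 0.08023962  0.02028368 -0.9965692   1.44651879]
 [ 0.          0.          0.          1.        ]]
side [[512.59002828   0.         313.31834692]
 [  0.         512.59002828 245.1241801 ]
 [  0.           0.           1.        ]] [[ 0.47820211 -0.87824892  0.00125399 -0.28860642]
 [-0.69259208 -0.3779901  -0.6143612   0.40509361]
 [ 0.54003606  0.29292033 -0.78902392  1.14667535]
 [ 0.          0.          0.          1.        ]]
```

View pics/top0.png

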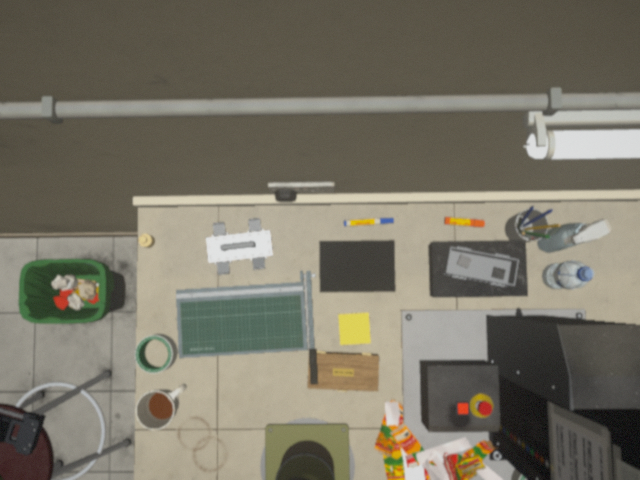

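View pics/side0.png

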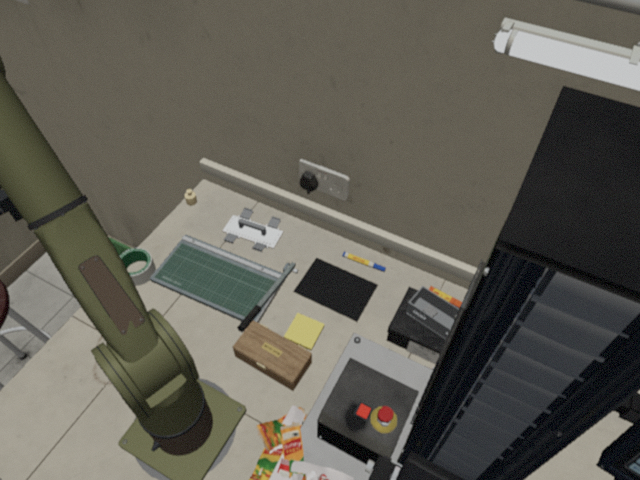

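```bash
cat > h.py <<'E'
import numpy as np,cv2
from plant import r
def snap(n,tag=None):
    d=r.snapshot(n)
    if tag: cv2.imwrite(f"pics/{n}_{tag}.png",d["img"][:,:,::-1]); np.savez(f"{n}_{tag}.npz",**d)
    return d
def load(f): return dict(np.load(f))
def world(d):
    K=d["mtx"];T=d["camera_from_world"];z=d["range_z"]
    v,u=np.mgrid[:480,:640]
    c=np.stack([(u-K[0,2])/K[0,0]*z,(v-K[1,2])/K[1,1]*z,z],-1)
    return (c-T[:3,3])@T[:3,:3]
def ray(d,uv,h):
    K=d["mtx"];T=d["camera_from_world"]
    uv=np.atleast_2d(np.array(uv,float))
    c=np.c_[(uv[:,0]-K[0,2])/K[0,0],(uv[:,1]-K[1,2])/K[1,1],np.ones(len(uv))]
    w=c@T[:3,:3]; o=-T[:3,:3].T@T[:3,3]
    return o+w*((h-o[2])/w[:,2])[:,None]
def proj(d,p):
    p=np.atleast_2d(p);T=d["camera_from_world"];c=p@T[:3,:3].T+T[:3,3];q=c@d["mtx"].T
    return q[:,:2]/q[:,2:]
def crop(d,f,u0,u1,v0,v1,k):
    cv2.imwrite(f,cv2.resize(d["img"][v0:v1,u0:u1,::-1],None,fx=k,fy=k,interpolation=cv2.INTER_CUBIC))
E
python3 - <<'E'
from h import *
for n,b in(("top",[(195,285,210,285,8),(420,540,230,305,6)]),("side",[(215,295,200,260,9),(380,470,280,370,6)])):
    d=load(n+"0.npz")
    for i,a in enumerate(b): crop(d,f"pics/c_{n}{i}.png",*a)
d=load("top0.npz");W=world(d)
for uv in [(357,265),(240,246),(222,268),(490,245),(480,290),(470,265),(440,290),(340,330),(145,240),(368,222),(460,222),(310,300),(285,195)]:
    print(uv,np.round(W[uv[1],uv[0]],3))
for n,cs in (("mat",[(320,241),(394,240),(395,290),(321,291)]),("box",[(430,242),(526,242),(526,296),(430,296)])):
    print(n,np.round(ray(d,cs,.003 if n=="mat" else .068),4))
E
```

```text
(357, 265) [ 0.492 -0.13   0.002]
(240, 246) [0.54  0.158 0.047]
(222, 268) [0.487 0.207 0.023]
(490, 245) [ 0.534 -0.448  0.064]
(480, 290) [ 0.426 -0.42   0.066]
(470, 265) [ 0.486 -0.396  0.074]
(440, 290) [ 0.427 -0.324  0.072]
(340, 330) [ 0.331 -0.085  0.013]
(145, 240) [0.558 0.394 0.046]
(368, 222) [ 0.599 -0.159  0.019]
(460, 222) [ 0.595 -0.387  0.022]
(310, 300) [ 0.406 -0.013  0.072]
(285, 195) [0.636 0.034 0.221]
mat [[ 0.5539 -0.0378  0.003 ]
 [ 0.5542 -0.2245  0.003 ]
 [ 0.4284 -0.2244  0.003 ]
 [ 0.4278 -0.039   0.003 ]]
box [[ 0.5425 -0.3037  0.068 ]
 [ 0.5397 -0.5333  0.068 ]
 [ 0.4106 -0.5283  0.068 ]
 [ 0.4129 -0.3004  0.068 ]]
```

View pics/c_top0.png

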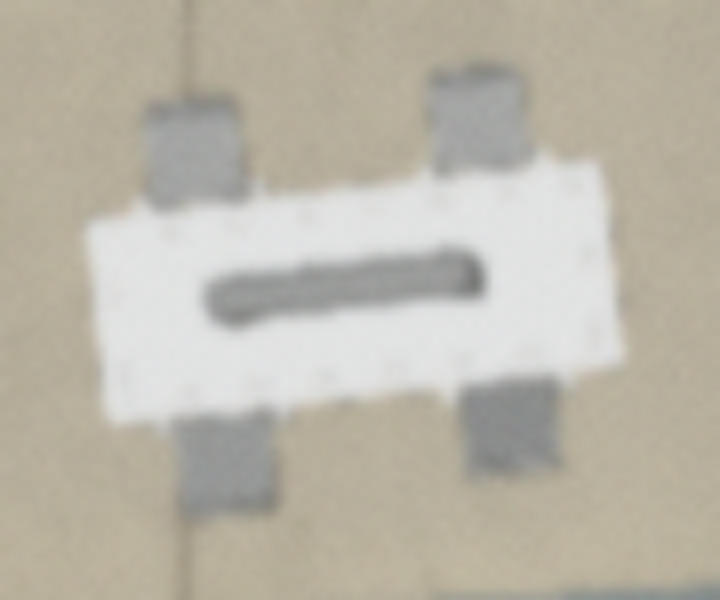

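View pics/c_top1.png

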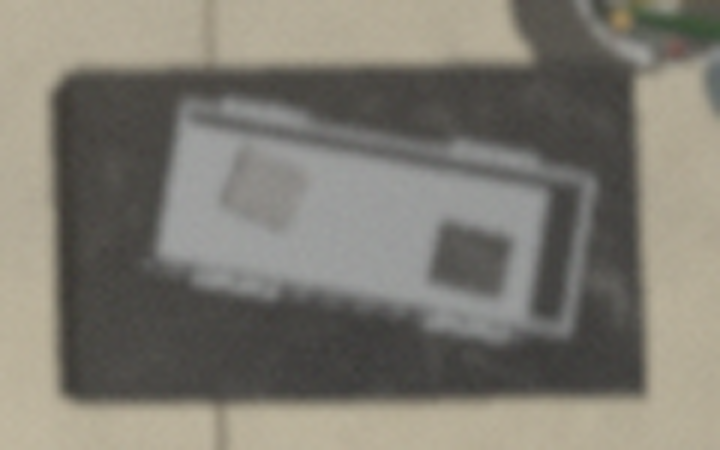

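View pics/c_side0.png

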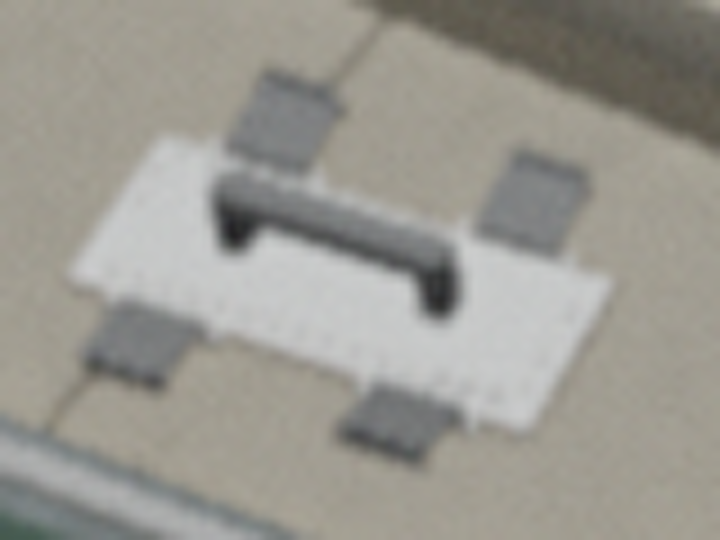

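View pics/c_side1.png

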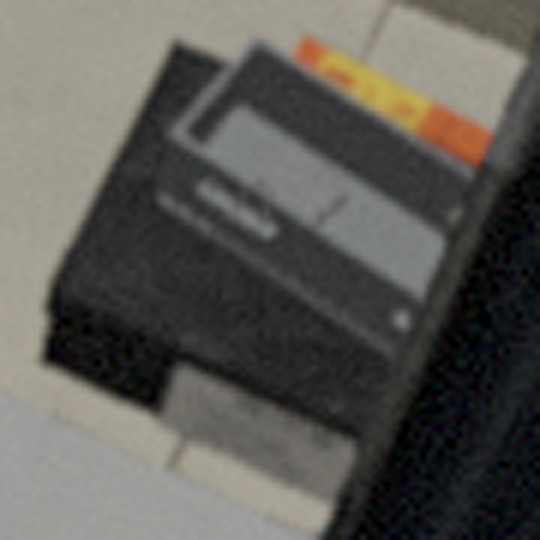

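```bash
python3 - <<'E'
from h import *
d=load("top0.npz")
def an(c,k,o,h):
    p=ray(d,(np.array(c)+.5)/k-.5+np.array(o),h)[:,:2]
    ct=p.mean(0); e=(p[0]+p[3]-p[1]-p[2])/2; w=(p[0]+p[1]-p[2]-p[3])/2
    print(np.round(p,4).tolist(),"ctr",np.round(ct,4),"len",np.linalg.norm(e),"wid",np.linalg.norm(w),"yaw deg",np.degrees(np.arctan2(-e[0],e[1])),np.degrees(np.arctan2(w[1],w[0])))
an([(183,100),(595,178),(572,337),(157,262)],6,(420,230),.118)
an([(88,225),(600,163),(625,360),(108,420)],8,(195,210),.016)
an([(207,285),(483,255),(485,290),(210,322)],8,(195,210),.048)
s=load("side0.npz")
img=d["img"].astype(int)
# white lid mask
hsv=cv2.cvtColor(d["img"],cv2.COLOR_RGB2HSV)
m=((hsv[...,2]>205)&(hsv[...,1]<25)).astype(np.uint8); m[:,:200]=0;m[:,280:]=0;m[:210]=0;m[285:]=0
c=max(cv2.findContours(m,0,2)[0],key=cv2.contourArea); rc=cv2.minAreaRect(c);print(rc, np.round(ray(d,rc[0],.016),4))
# mat & box by dark masks
g=d["img"].max(2)
for nm,(u0,u1,v0,v1),h,th in(("mat",(305,410,232,300),.003,80),("box",(415,540,232,305),.068,90)):
    m=np.zeros((480,640),np.uint8); m[v0:v1,u0:u1]=(g[v0:v1,u0:u1]<th)
    c=max(cv2.findContours(m,0,2)[0],key=cv2.contourArea);rc=cv2.minAreaRect(c);b=cv2.boxPoints(rc)
    p=ray(d,b,h);print(nm,np.round(p[:,:2],4).tolist(),np.round(p.mean(0),4),rc[2])
# depth based clips
W=world(d)
for uv in((219,226),(255,222),(222,270),(258,263)):
    print(uv,np.round(np.median(W[uv[1]-3:uv[1]+4,uv[0]-3:uv[0]+4],axis=(0,1)),3))
for cx,cy in ((195,105),(475,72),(228,510),(512,470)):
    print(np.round(ray(d,((cx+.5)/8-.5+195,(cy+.5)/8-.5+210),.02),4))
from scipy.spatial.transform import Rotation as R
print(np.round(R.from_quat(r.get_state()["eef_rot"]).as_matrix(),3))
E
```

```text
[[0.5278, -0.3414], [0.4958, -0.4984], [0.4348, -0.4874], [0.4653, -0.3296]] ctr [ 0.4809 -0.4142] len 0.16049401601616958 wid 0.06278178619033753 yaw deg -11.226972512598474 -10.455504701241635
[[0.5646, 0.2502], [0.5822, 0.0886], [0.5201, 0.081], [0.5031, 0.2436]] ctr [0.5425 0.1658] len 0.1629940153020475 wid 0.06225768579176433 yaw deg 6.091423919869728 6.565412250825991
[[0.5425, 0.2065], [0.5508, 0.1214], [0.54, 0.1209], [0.5311, 0.2056]] ctr [0.5411 0.1636] len 0.08533539253442197 wid 0.011135792260864894 yaw deg 5.747561639164936 4.011335727517661
((238.83277893066406, 246.0784912109375), (26.522960662841797, 64.73004913330078), 83.2901611328125) [[0.5424 0.1661 0.016 ]]
mat [[0.5514, -0.0403], [0.5492, -0.2219], [0.4284, -0.2194], [0.4303, -0.039]] [ 0.4898 -0.1302  0.003 ] 90.0
box [[0.5597, -0.2994], [0.5654, -0.5295], [0.4151, -0.5293], [0.409, -0.3011]] [ 0.4873 -0.4148  0.068 ] 87.87889862060547
(219, 226) [0.593 0.215 0.021]
(255, 222) [0.602 0.124 0.024]
(222, 270) [0.483 0.207 0.021]
(258, 263) [0.499 0.117 0.022]
[[0.6017 0.2157 0.02  ]]
[[0.611  0.1274 0.02  ]]
[[0.4743 0.205  0.02  ]]
[[0.4858 0.1161 0.02  ]]
[[ 0.286 -0.    -0.958]
 [ 0.958 -0.002  0.286]
 [-0.002 -1.    -0.   ]]
```

```bash
python3 - <<'E'
from h import *
d=load("top0.npz");W=world(d);s=load("side0.npz");S=world(s)
print("nodepth top",(d["range_z"]==0).sum())
for n,A in(("top",W),("side",S)):
  P=A.reshape(-1,3)
  def sel(x0,x1,y0,y1,z0,z1): return P[(P[:,0]>x0)&(P[:,0]<x1)&(P[:,1]>y0)&(P[:,1]<y1)&(P[:,2]>z0)&(P[:,2]<z1)]
  for nm,b in(("wall lid",(.6,.75,.05,.28,.04,.09)),("wall lid hi",(.6,.75,.08,.28,.1,.2)),("plug",(.55,.64,-.05,.09,.06,.3)),("wall box",(.6,.75,-.5,-.3,.04,.2)),("boxtop",(.38,.59,-.57,-.27,.055,.08))):
    q=sel(*b)
    if len(q)>5: print(n,nm,len(q),np.round(np.percentile(q,[1,50,99],axis=0),3).tolist())
  # height map coarse
  print("max z grid (rows x .0-.7 step .1, cols y .5..-.8)")
  for x in np.arange(.1,.7,.1):
    print(round(x,1),[ (round(float(q[:,2].max()),2) if len(q:=sel(x-.05,x+.05,y-.05,y+.05,-.1,1.3)) else None) for y in np.arange(.6,-.85,-.1)])
E
```

```text
nodepth top 1196
top wall lid 166 [[0.636, 0.052, 0.059], [0.637, 0.165, 0.076], [0.639, 0.276, 0.09]]
top wall lid hi 850 [[0.637, 0.081, 0.1], [0.659, 0.179, 0.139], [0.66, 0.278, 0.199]]
top plug 385 [[0.628, -0.048, 0.063], [0.637, 0.03, 0.099], [0.64, 0.086, 0.222]]
top wall box 1666 [[0.636, -0.498, 0.064], [0.655, -0.4, 0.1], [0.66, -0.302, 0.198]]
top boxtop 4596 [[0.41, -0.547, 0.059], [0.477, -0.42, 0.069], [0.572, -0.308, 0.079]]
max z grid (rows x .0-.7 step .1, cols y .5..-.8)
0.1 [0.36, 0.35, 0.1, 0.1, 0.01, 0.02, 0.35, 0.02, 0.08, 0.16, 0.6, None, None, None, None]
0.2 [0.39, 0.39, 0.69, 0.1, 0.01, 0.01, 0.13, 0.06, 0.06, 0.16, 0.72, 0.71, 0.52, None, None]
0.3 [None, None, 0.06, 0.06, 0.03, 0.04, 0.12, 0.06, 0.06, 0.16, 0.53, 0.53, 0.53, 0.0, 0.01]
0.4 [None, None, 0.01, 0.04, 0.04, 0.04, 0.1, 0.02, 0.04, 0.08, 0.49, 0.49, 0.49, 0.04, 0.01]
0.5 [None, None, 0.05, 0.01, 0.06, 0.05, 0.07, 0.01, 0.01, 0.12, 0.13, 0.14, 0.28, 0.01, 0.01]
0.6 [None, None, 0.11, 0.81, 0.81, 0.81, 0.8, 0.81, 0.8, 0.81, 0.8, 0.73, 0.28, 0.11, 0.11]
side wall lid 490 [[0.633, 0.052, 0.056], [0
[... 310 characters left out ...]
side boxtop 1934 [[0.408, -0.439, 0.057], [0.448, -0.369, 0.068], [0.538, -0.309, 0.08]]
max z grid (rows x .0-.7 step .1, cols y .5..-.8)
0.1 [None, 0.35, 0.01, 0.73, 0.73, 0.62, 0.51, 0.02, 0.07, 0.16, 0.89, 0.89, 0.84, None, None]
0.2 [0.34, 0.35, 0.05, 0.75, 0.01, 0.0, 0.13, 0.06, 0.06, 0.16, 0.89, 0.89, None, 0.28, 0.3]
0.3 [None, None, 0.05, 0.05, 0.03, 0.03, 0.12, 0.06, 0.06, 0.16, 0.53, None, None, 0.36, 0.36]
0.4 [None, None, 0.01, 0.03, 0.04, 0.04, 0.09, 0.02, 0.04, 0.07, 0.49, None, None, None, 0.01]
0.5 [None, None, 0.04, 0.01, 0.05, 0.05, 0.06, 0.01, 0.01, 0.12, 0.12, None, None, None, 0.0]
0.6 [None, None, 0.1, 0.1, 0.1, 0.24, 0.25, 0.24, 0.1, 0.73, 0.79, 0.8, 0.69, None, None]
```

```bash
python3 - <<'E'
from h import *
d=load("top0.npz");W=world(d);s=load("side0.npz");S=world(s)
for n,A in(("top",W),("side",S)):
  P=A.reshape(-1,3)
  q=P[(P[:,1]<-.2)&(P[:,1]>-.75)&(P[:,0]>.0)&(P[:,0]<.62)&(P[:,2]>.17)]
  for y in np.arange(-.24,-.74,-.04):
    t=q[abs(q[:,1]-y)<.02]
    if len(t)>10:
      print(n,round(y,2),len(t),"xmax",np.round(np.percentile(t[:,0],[90,99]),3),"z there",np.round(np.percentile(t[t[:,0]>np.percentile(t[:,0],90)][:,2],[0,50,100]),2))
  q=P[(P[:,1]<.3)&(P[:,1]>.05)&(P[:,0]>.625)&(P[:,0]<.67)&(P[:,2]>.02)&(P[:,2]<.13)]
  for z in np.arange(.02,.13,.01):
    t=q[abs(q[:,2]-z)<.005]
    if len(t): print(n,"trim z",round(z,2),np.round(np.percentile(t[:,0],[5,50,95]),3))
crop(d,"pics/tw.png",400,640,180,480,2.5) if 0 else crop(d,"pics/tw.png",400,640,190,400,3)
E
```

```text
top -0.32 298 xmax [0.618 0.62 ] z there [0.7  0.73 0.73]
top -0.36 658 xmax [0.617 0.62 ] z there [0.73 0.73 0.73]
top -0.4 806 xmax [0.616 0.619] z there [0.73 0.73 0.73]
top -0.44 15192 xmax [0.343 0.613] z there [0.17 0.49 0.73]
top -0.48 2916 xmax [0.363 0.608] z there [0.19 0.45 0.73]
top -0.52 2483 xmax [0.359 0.364] z there [0.2  0.42 0.49]
top -0.56 1393 xmax [0.523 0.539] z there [0.2  0.27 0.28]
top -0.6 607 xmax [0.559 0.565] z there [0.17 0.23 0.27]
top -0.64 184 xmax [0.563 0.568] z there [0.17 0.26 0.27]
top trim z 0.05 [0.638 0.638 0.638]
top trim z 0.06 [0.637 0.637 0.638]
top trim z 0.07 [0.636 0.637 0.637]
top trim z 0.08 [0.636 0.637 0.637]
top trim z 0.09 [0.636 0.642 0.658]
top trim z 0.1 [0.637 0.648 0.659]
top trim z 0.11 [0.654 0.659 0.66 ]
top trim z 0.12 [0.658 0.659 0.659]
side -0.32 200 xmax [0.613 0.618] z there [0.7  0.73 0.73]
side -0.36 688 xmax [0.612 0.619] z there [0.73 0.73 0.73]
side -0.4 990 xmax [0.609 0.618] z there [0.72 0.73 0.73]
side -0.44 11033 xmax [0.235 0.609] z there [0.18 0.71 0.89]
side -0.48 22660 xmax [0.196 0.604] z there [0.69 0.89 0.89]
side -0.52 18274 xmax [0.153 0.606] z there [0.69 0.89 0.89]
side -0.56 9481 xmax [0.052 0.061] z there [0.41 0.75 0.86]
side -0.6 35 xmax [0.05  0.051] z there [0.65 0.7  0.75]
side -0.72 85 xmax [0.319 0.325] z there [0.33 0.33 0.33]
side trim z 0.02 [0.656 0.659 0.662]
side trim z 0.03 [0.656 0.658 0.661]
side trim z 0.05 [0.64  0.641 0.641]
side trim z 0.06 [0.635 0.638 0.64 ]
side trim z 0.07 [0.634 0.637 0.64 ]
side trim z 0.08 [0.634 0.637 0.64 ]
side trim z 0.09 [0.635 0.639 0.66 ]
side trim z 0.1 [0.637 0.651 0.66 ]
side trim z 0.11 [0.656 0.659 0.662]
side trim z 0.12 [0.656 0.659 0.662]
```

View pics/tw.png

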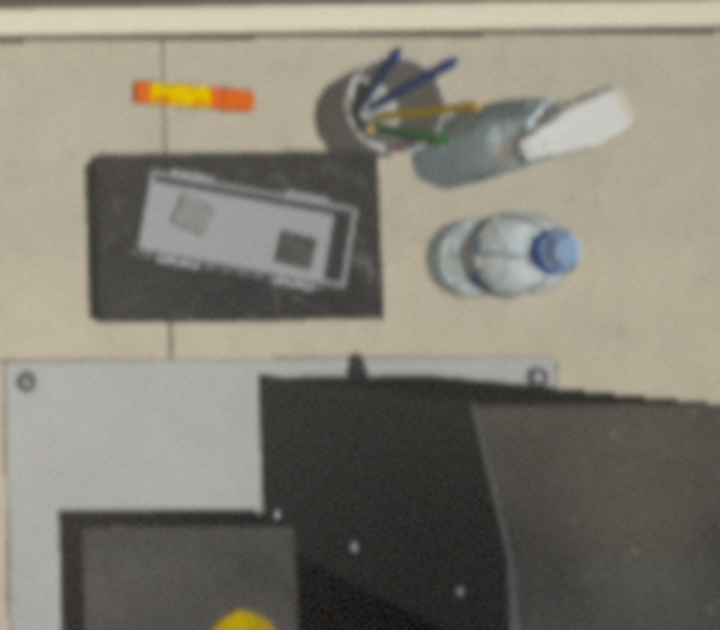

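```bash
python3 - <<'E'
from h import *
d=load("top0.npz");W=world(d)
P=W[190:250,500:560].reshape(-1,3)
P=P[(P[:,2]>.09)&(P[:,0]<.63)&(P[:,1]>-.56)]
o=P[np.argsort(P[:,1])[::-1]]
print(np.round(o[:40:2],3).tolist()); print("zmax",P[:,2].max())
E
```

```text
[[0.422, -0.061, 1.484], [0.422, -0.061, 1.484], [0.422, -0.061, 1.484], [0.422, -0.061, 1.484], [0.422, -0.061, 1.484], [0.422, -0.061, 1.484], [0.422, -0.061, 1.484], [0.422, -0.061, 1.484], [0.58, -0.497, 0.098], [0.578, -0.498, 0.096], [0.556, -0.498, 0.15], [0.571, -0.498, 0.093], [0.584, -0.498, 0.102], [0.589, -0.498, 0.138], [0.587, -0.499, 0.101], [0.58, -0.499, 0.099], [0.571, -0.499, 0.097], [0.587, -0.499, 0.134], [0.573, -0.5, 0.095], [0.556, -0.5, 0.15]]
zmax 1.4842102943391218
```

```bash
python3 -m inch '[[0,-20,0,0,0.107,0],[0,-20,0,0,0.107,0],[0,-15,0,0,0.107,0],[0,0,0,0,0.107,0],[0,0,0,0,0.107,0],[0,0,0,0,0.107,0],[0,0,0,0,0.107,0],[0,0,0,0,0.107,0],[0,0,0,0,0.107,0],[0,0,0,0,0.107,0],[0,0,0,0,0.107,0],[0,0,0,0,0.107,0]]' 88
```

```text
clock: 1.1
tool_pos: [0.1784, 0.5986, 0.2621]
eef_rot: [0.707, -0.003, 0.003, -0.707]
contact_force: [-0.0, 0.2, -0.6]
opening: 0.999
```

```bash
python3 -m inch '[[25,0,-33,0,0,0],[25,0,-33,0,0,0],[25,0,-33,0,0,0],[25,0,-33,0,0,0],[25,0,-33,0,0,0],[25,0,-33,0,0,0],[25,0,-33,0,0,0],[25,0,-33,0,0,0],[25,0,-33,0,0,0],[25,0,-33,0,0,0],[25,0,-33,0,0,0],[25,0,-33,0,0,0]]'; python3 -m inch '[[0,0,-41,0,0,0],[0,0,-41,0,0,0],[0,0,-41,0,0,0],[0,0,-41,0,0,0],[0,0,-41,0,0,0],[0,0,-41,0,0,0],[0,0,-41,0,0,0],[0,0,-41,0,0,0],[0,0,-41,0,0,0],[0,0,-41,0,0,0],[0,0,-41,0,0,0],[0,0,-41,0,0,0]]'
```

```text
clock: 2.1
tool_pos: [0.478, 0.2002, 0.2625]
eef_rot: [0.707, -0.001, 0.001, -0.707]
contact_force: [-0.3, 0.3, -0.3]
opening: 0.998
clock: 3.1
tool_pos: [0.4753, -0.2918, 0.2623]
eef_rot: [-0.707, 0.001, -0.001, 0.707]
contact_force: [1.0, 0.0, 0.5]
opening: 1.001
```

```bash
python3 -m inch '[[2,0,-41,0,0,0],[2,0,-41,0,0,0],[2,0,-40,0,0,0],[0,20,0,0,0.096,0],[0,40,0,0,0.096,0],[0,40,0,0,0,0],[0,0,0,0,0,0]]'; cat >> h.py <<'E'
from scipy.spatial.transform import Rotation as R
def pose():
    s=r.get_state();M=R.from_quat(s["eef_rot"]).as_matrix();p=np.array(s["tool_pos"])
    print("t",round(s["clock"],2),"p",np.round(p,4),"yaw",round(np.degrees(np.arctan2(M[1,0],M[0,0])),2),"down tilt",np.round(M[:,1],3),"F",np.round(s["contact_force"],1),"op",round(s["opening"]*88,1))
    return p,M
def go(t):
    p,M=pose(); print("to",t,"tool mm",np.round(M.T@(np.array(t)-p)*1000,1))
E
python3 - <<'E'
from h import *
go([.481,-.414,.08])
d=snap("top","a"); crop(d,"pics/a.png",420,540,200,310,6)
d=snap("side","a"); crop(d,"pics/b.png",360,500,250,370,5)
E
```

```text
clock: 3.68
tool_pos: [0.4771, -0.4076, 0.1548]
eef_rot: [-0.701, 0.073, -0.064, 0.707]
contact_force: [-1.1, 0.9, -1.2]
opening: 0.998
t 3.68 p [ 0.4771 -0.4076  0.1548] yaw -11.15 down tilt [-0.012  0.01  -1.   ] F [-1.1  0.9 -1.2] op 87.8
to [0.481, -0.414, 0.08] tool mm [ 6.1 74.7 -6.1]
```

View pics/a.png

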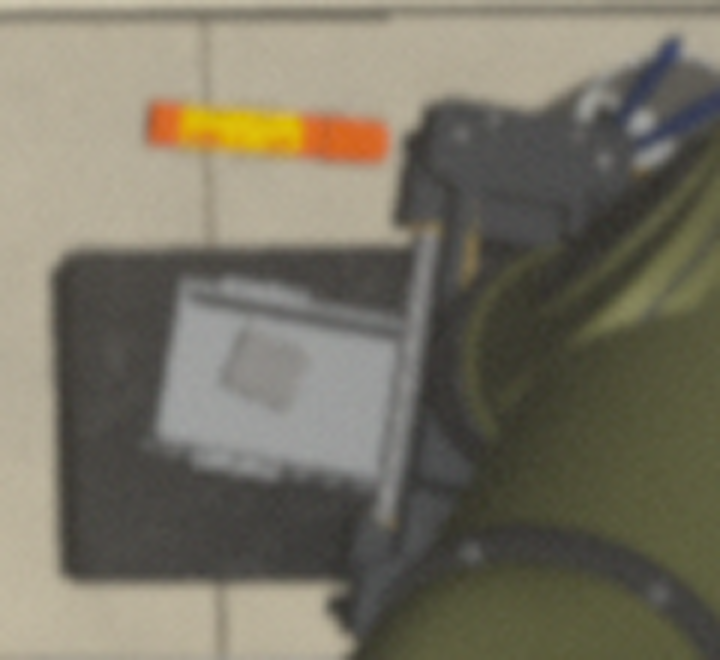

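View pics/b.png

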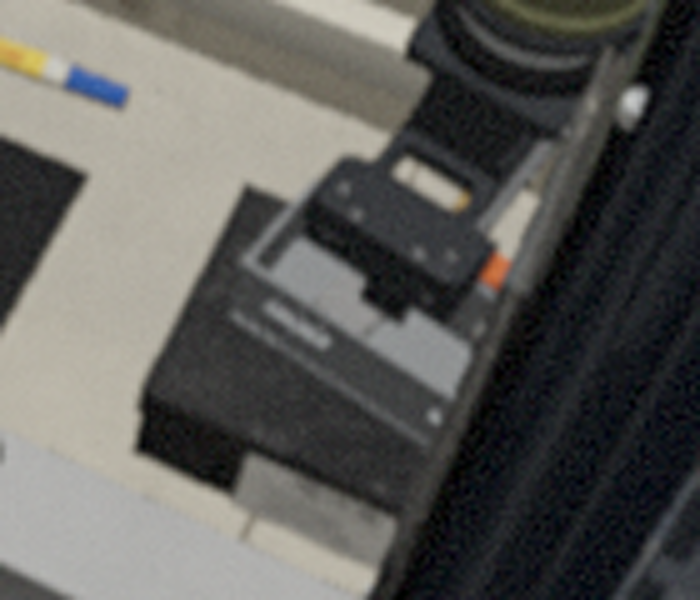

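```bash
python3 -m inch '[[4,0,-5,0,0,0],[2,20,-1,0,0,0],[0,0,0,0,0,0],[0,0,0,0,0,0]]'; python3 - <<'E'
from h import *
go([.481,-.414,.08])
E
```

```text
clock: 4.12
tool_pos: [0.487, -0.4197, 0.1443]
eef_rot: [0.704, -0.068, 0.069, -0.703]
contact_force: [0.5, 0.2, -0.1]
opening: 0.999
t 4.12 p [ 0.487  -0.4197  0.1443] yaw -11.16 down tilt [ 0.002 -0.001 -1.   ] F [ 0.5  0.2 -0.1] op 87.9
to [0.481, -0.414, 0.08] tool mm [-7.1 64.3  4.4]
```

```bash
python3 -m inch '[[-7,10,4,0,0,0],[0,20,0,0,0,0],[0,20,0,0,0,0],[0,14,0,0,0,0],[0,0,0,0,0,0],[0,0,0,0,0,0]]'; python3 - <<'E'
from h import *
go([.481,-.414,.08])
E
```

```text
clock: 4.62
tool_pos: [0.4808, -0.4142, 0.0799]
eef_rot: [0.704, -0.068, 0.069, -0.704]
contact_force: [-1.4, -0.4, 0.5]
opening: 0.995
t 4.62 p [ 0.4808 -0.4142  0.0799] yaw -11.17 down tilt [ 0.001 -0.001 -1.   ] F [-1.4 -0.4  0.5] op 87.6
to [0.481, -0.414, 0.08] tool mm [ 0.2 -0.1  0.3]
```

```bash
python3 -m inch '[[0,0,0,0,0,0],[0,0,0,0,0,0],[0,0,0,0,0,0],[0,0,0,0,0,0],[0,0,0,0,0,0],[0,0,0,0,0,0]]' 50 30; python3 -m inch '[[0,-5,0,0,0,0],[0,-15,0,0,0,0],[0,-15,0,0,0,0],[0,0,0,0,0,0]]'; python3 - <<'E'
from h import *
pose()
E
```

```text
clock: 5.12
tool_pos: [0.4814, -0.4143, 0.0796]
eef_rot: [0.704, -0.068, 0.07, -0.703]
contact_force: [1.7, 0.3, 4.4]
opening: 0.7
clock: 5.45
tool_pos: [0.4802, -0.4142, 0.1151]
eef_rot: [0.704, -0.069, 0.069, -0.703]
contact_force: [0.6, -1.4, -5.6]
opening: 0.694
t 5.45 p [ 0.4802 -0.4142  0.1151] yaw -11.19 down tilt [ 0.001 -0.001 -1.   ] F [ 0.6 -1.4 -5.6] op 61.1
```

```bash
python3 -m inch '[[0,-15,0,0,0,0],[0,-15,10,0,0,0],[0,-5,20,0,-0.065,0],[0,0,30,0,-0.065,0],[0,0,30,0,-0.065,0],[2,0,40,0,0,0],[2,0,40,0,0,0],[2,0,40,0,0,0],[0,0,40,0,0,0],[0,0,20,0,0,0],[0,0,0,0,0,0],[0,0,0,0,0,0]]'; python3 - <<'E'
from h import *
go([.490,-.131,.0165])
snap("top","m");d=snap("side","m"); crop(d,"pics/m.png",260,420,200,350,5)
d=load("top_m.npz");crop(d,"pics/mt.png",290,430,200,320,5)
E
```

```text
clock: 6.45
tool_pos: [0.4969, -0.1425, 0.1476]
eef_rot: [-0.707, -0.0, 0.002, 0.708]
contact_force: [0.6, -0.8, -6.1]
opening: 0.697
t 6.45 p [ 0.4969 -0.1425  0.1476] yaw 0.22 down tilt [-0.003  0.001 -1.   ] F [ 0.6 -0.8 -6.1] op 61.3
to [0.49, -0.131, 0.0165] tool mm [ -6.5 131.2  11.4]
```

View pics/m.png

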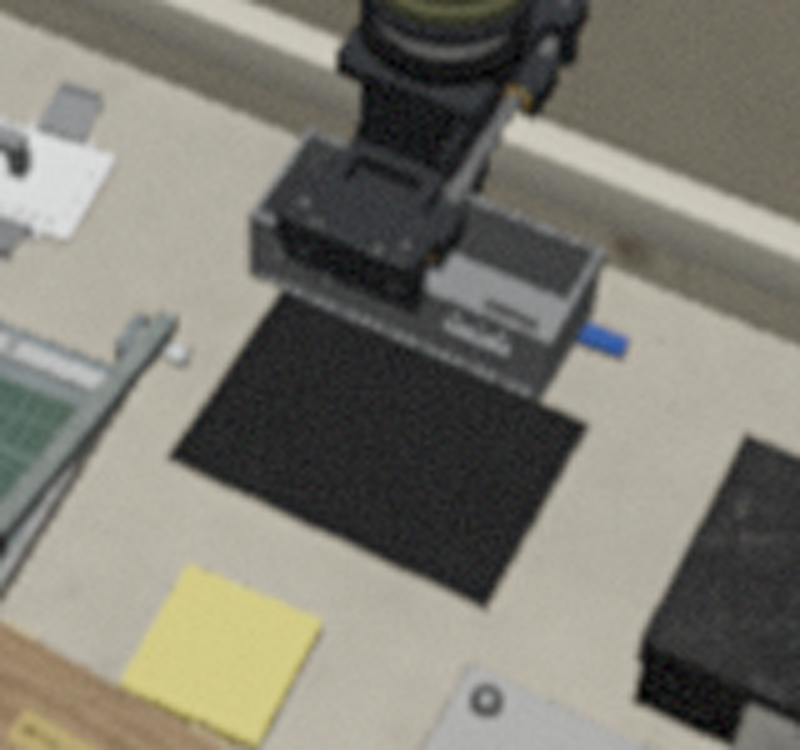

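View pics/mt.png

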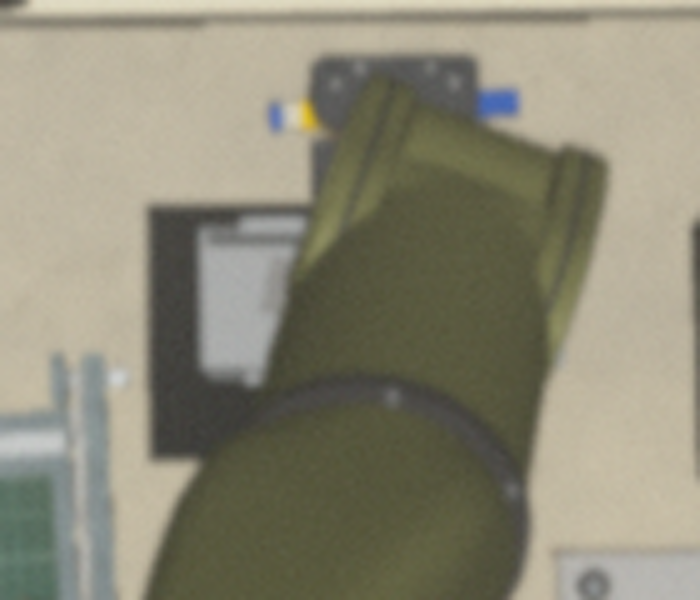

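```bash
python3 - <<'E'
from h import *
d=load("top_m.npz")
for c in((200,230),(197,375)):
    print(ray(d,((c[0]+.5)/5-.5+290,(c[1]+.5)/5-.5+200),.186))
d=load("side_m.npz")
# right far corner of rim and right near corner
for c in((603,250),(535,395)): print(ray(d,((c[0]+.5)/5-.5+260,(c[1]+.5)/5-.5+200),.186 if c[1]==250 else .136))
E
python3 -m inch '[[-6,20,6,0,0.002,0],[0,30,6,0,0.002,0],[0,35,0,0,0,0],[0,35,0,0,0,0],[0,0,0,0,0,0],[0,0,0,0,0,0],[0,0,0,0,0,0]]'; python3 - <<'E'
from h import *
go([.490,-.131,.0147])
E
```

```text
[[ 0.52711767 -0.06186506  0.186     ]]
[[ 0.46295468 -0.05978193  0.186     ]]
[[ 0.52619436 -0.22291005  0.186     ]]
[[ 0.4679643  -0.21895248  0.136     ]]
clock: 7.13
tool_pos: [0.4926, -0.1342, 0.0298]
eef_rot: [0.708, -0.001, 0.003, -0.707]
contact_force: [0.4, 0.0, -5.8]
opening: 0.699
t 7.13 p [ 0.4926 -0.1342  0.0298] yaw -0.34 down tilt [ 0.002 -0.001 -1.   ] F [ 0.4  0.  -5.8] op 61.5
to [0.49, -0.131, 0.0147] tool mm [-2.7 15.1  3.2]
```

```bash
python3 -m inch '[[-2,6,2,0,-0.005,0],[0,5,0,0,0,0],[0,2,0,0,0,0],[0,1,0,0,0,0],[0,0,0,0,0,0],[0,0,0,0,0,0]]'; python3 - <<'E'
from h import *
go([.490,-.132,.0147])
E
```

```text
clock: 7.63
tool_pos: [0.4901, -0.1306, 0.0149]
eef_rot: [0.707, 0.001, -0.0, -0.707]
contact_force: [-0.5, -0.0, -6.2]
opening: 0.697
t 7.63 p [ 0.4901 -0.1306  0.0149] yaw 0.06 down tilt [ 0.001 -0.    -1.   ] F [-0.5 -0.  -6.2] op 61.4
to [0.49, -0.132, 0.0147] tool mm [-0.1  0.2 -1.4]
```

```bash
python3 -m inch '[[0,1,-1,0,0,0],[0,1,0,0,0,0],[0,0,0,0,0,0]]'; python3 -m inch '[[0,0,0,0,0,0],[0,0,0,0,0,0],[0,0,0,0,0,0],[0,0,0,0,0,0],[0,0,0,0,0,0]]' 88; python3 -m inch '[[0,-40,0,0,0,0],[0,-40,0,0,0,0],[0,-40,0,0,0,0],[0,-40,0,0,0,0],[0,0,0,0,0,0]]'; python3 - <<'E'
from h import *
pose()
E
```

```text
clock: 7.88
tool_pos: [0.4901, -0.1312, 0.014]
eef_rot: [-0.707, -0.001, 0.0, 0.707]
contact_force: [-2.7, 1.8, 9.4]
opening: 0.699
clock: 8.3
tool_pos: [0.49, -0.1317, 0.0126]
eef_rot: [0.707, 0.0, -0.0, -0.707]
contact_force: [-0.2, -0.3, 0.2]
opening: 0.993
clock: 8.72
tool_pos: [0.494, -0.1331, 0.1789]
eef_rot: [0.708, 0.004, 0.004, -0.706]
contact_force: [1.3, -0.8, -0.7]
opening: 0.994
t 8.72 p [ 0.494  -0.1331  0.1789] yaw 0.01 down tilt [ 0.012 -0.003 -1.   ] F [ 1.3 -0.8 -0.7] op 87.4
```

```bash
python3 -m inch '[[-15,0,35,0,0,0],[-8,0,40,0,0,0],[0,0,41,0,0,0],[0,0,41,0,0,0],[0,0,41,0,0,0],[0,0,41,0,0,0],[0,0,41,0,0,0],[0,0,18,0,-0.05,0],[0,0,0,0,-0.055,0],[0,0,0,0,0,-0.07],[0,0,0,0,0,-0.07],[0,0,0,0,0,0]]' 60; python3 - <<'E'
from h import *
go([.542,.165,.08])
d=snap("top","n");crop(d,"pics/n.png",190,290,190,290,6)
d=load("top_n.npz")
# case rim measure crop
crop(d,"pics/n2.png",310,410,225,300,7)
E
```

```text
clock: 9.72
tool_pos: [0.4624, 0.1656, 0.1717]
eef_rot: [-0.702, -0.086, -0.01, 0.707]
contact_force: [-1.5, -0.4, -0.4]
opening: 0.681
t 9.72 p [0.4624 0.1656 0.1717] yaw 6.17 down tilt [ 0.135  0.013 -0.991] F [-1.5 -0.4 -0.4] op 59.9
to [0.542, 0.165, 0.08] tool mm [ 66.  101.6  -9.1]
```

View pics/n2.png

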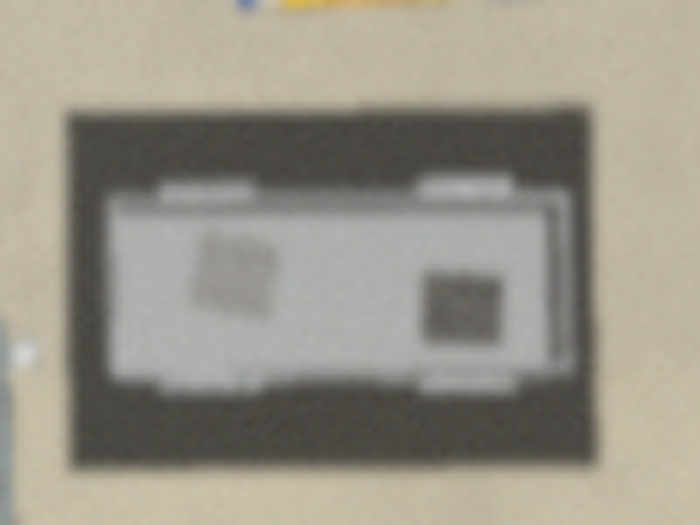

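View pics/n.png

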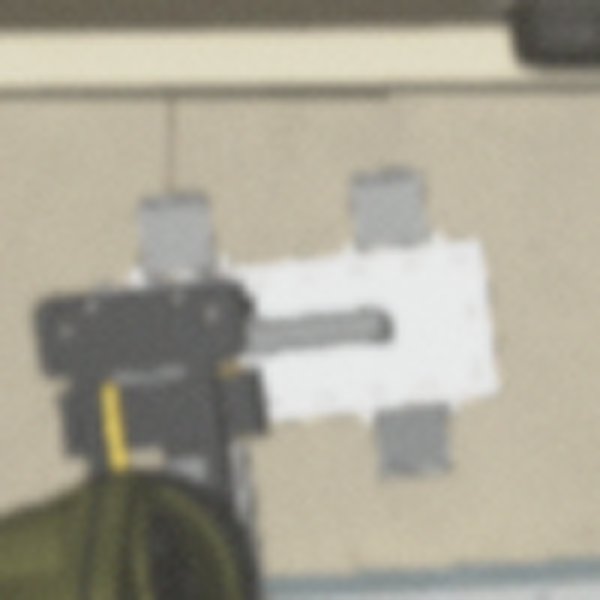

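```bash
python3 - <<'E'
from h import *
d=load("top_n.npz")
p=ray(d,(np.array([(107,190),(571,190),(573,376),(107,380)])+.5)/7-.5+np.array([310,225]),.053);print(p,p.mean(0))
p=ray(d,(np.array([(68,110),(588,107),(597,464),(72,467)])+.5)/7-.5+np.array([310,225]),.003);print(p,p.mean(0))
# handle profile along row: original
d0=load("top0.npz")
g=d0["img"][:,:,1].astype(int)
for v in (245,246): print(v,g[v,216:262])
for v in (240,252): print(v,g[v,200:275])
E
```

```text
[[ 0.52307707 -0.05015885  0.053     ]
 [ 0.52119112 -0.21148762  0.053     ]
 [ 0.45659224 -0.21087443  0.053     ]
 [ 0.45693746 -0.04941839  0.053     ]] [ 0.48944947 -0.13048482  0.053     ]
[[ 0.55575823 -0.03599588  0.003     ]
 [ 0.55457499 -0.22344587  0.003     ]
 [ 0.42625993 -0.2240261   0.003     ]
 [ 0.42711861 -0.03608903  0.003     ]] [ 0.49092794 -0.12988922  0.003     ]
245 [226 226 226 220 202 180 168 158 152 150 152 151 151 152 153 156 153 154
 153 156 156 155 155 157 158 159 155 157 158 154 154 155 153 154 155 150
 141 130 125 163 212 225 226 226 227 227]
246 [228 227 226 218 193 164 155 152 154 153 154 152 155 155 157 155 158 156
 155 155 154 153 154 155 154 157 155 155 154 155 155 156 157 159 158 155
 145 140 143 176 214 224 226 227 226 227]
240 [174 176 177 177 180 192 216 224 225 228 225 226 226 226 226 225 222 224
 225 226 227 226 227 226 226 226 226 227 226 227 226 227 225 226 226 226
 226 225 227 225 222 222 222 222 221 220 220 220 217 211 200 202 205 211
 219 224 225 226 225 226 226 226 227 227 226 226 226 224 222 221 215 186
 172 176 178]
252 [171 174 175 173 174 175 185 209 223 226 227 227 226 226 227 226 227 226
 226 227 227 225 224 222 222 221 224 226 226 225 226 226 226 227 226 226
 227 227 226 227 226 227 227 227 227 227 227 226 226 228 227 228 226 227
 226 226 226 227 228 226 225 224 224 226 226 228 226 224 222 217 221 221
 205 184 179]
```

```bash
python3 -m inch '[[33,20,-4,0,0,0],[33,20,-5,0,0,0],[0,30,0,0,0,0],[0,30,0,0,0,0],[0,0,0,0,0,0],[0,0,0,0,0,0],[0,0,0,0,0,0]]'; python3 - <<'E'
from h import *
go([.542,.166,.024])
d=snap("side","p");crop(d,"pics/p.png",200,320,160,270,6)
E
```

```text
clock: 10.35
tool_pos: [0.547, 0.1658, 0.0838]
eef_rot: [-0.702, -0.087, -0.012, 0.707]
contact_force: [0.7, 0.8, 0.5]
opening: 0.684
t 10.35 p [0.547  0.1658 0.0838] yaw 6.04 down tilt [ 0.139  0.015 -0.99 ] F [0.7 0.8 0.5] op 60.2
to [0.542, 0.166, 0.024] tool mm [-13.3  58.5   0.8]
```

View pics/p.png

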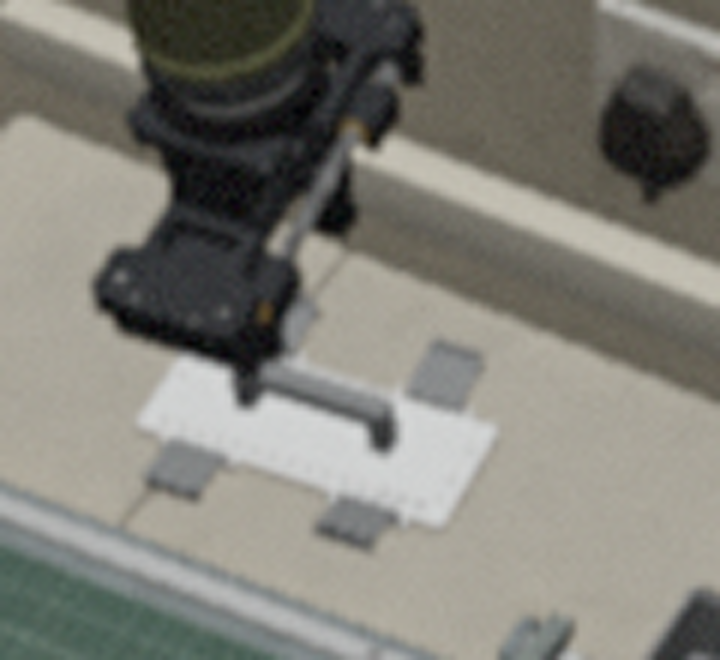

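```bash
python3 -m inch '[[-5,12,0,0,0,0],[-6,18,1,0,0,0],[0,18,0,0,0,0],[0,8,0,0,0,0],[0,0,0,0,0,0],[0,0,0,0,0,0],[0,0,0,0,0,0]]' 36; python3 - <<'E'
from h import *
go([.544,.166,.027])
E
```

```text
clock: 10.98
tool_pos: [0.5441, 0.1667, 0.0272]
eef_rot: [-0.702, -0.087, -0.013, 0.707]
contact_force: [0.1, 0.4, -0.1]
opening: 0.402
t 10.98 p [0.5441 0.1667 0.0272] yaw 6.06 down tilt [ 0.141  0.015 -0.99 ] F [ 0.1  0.4 -0.1] op 35.4
to [0.544, 0.166, 0.027] tool mm [-0.2  0.2 -0.7]
```

```bash
python3 -m inch '[[0,0,0,0,0,0],[0,0,0,0,0,0],[0,0,0,0,0,0],[0,0,0,0,0,0],[0,0,0,0,0,0]]' 5 30; python3 -m inch '[[-4,-15,0,0,0,0],[-8,-20,0,0,0,0],[-12,-25,0,0,0,0],[-12,-25,0,0,0,0],[0,0,0,0,0,0.07],[0,0,0,0,0,0.07],[0,0,0,0,0,0],[0,0,0,0,0,0],[0,0,0,0,0,0]]'; python3 - <<'E'
from h import *
pose()
d=snap("side","q");crop(d,"pics/q.png",200,320,150,270,6)
d=snap("top","q");crop(d,"pics/qt.png",180,300,200,300,6)
E
```

```text
clock: 11.4
tool_pos: [0.5433, 0.1666, 0.026]
eef_rot: [-0.702, -0.087, -0.012, 0.707]
contact_force: [-0.5, -0.2, 1.4]
opening: 0.067
clock: 12.15
tool_pos: [0.495, 0.1612, 0.1044]
eef_rot: [0.706, 0.037, -0.038, -0.706]
contact_force: [-0.8, -0.8, -0.6]
opening: 0.054
t 12.15 p [0.495  0.1612 0.1044] yaw 6.07 down tilt [-0. -0. -1.] F [-0.8 -0.8 -0.6] op 4.8
```

View pics/q.png

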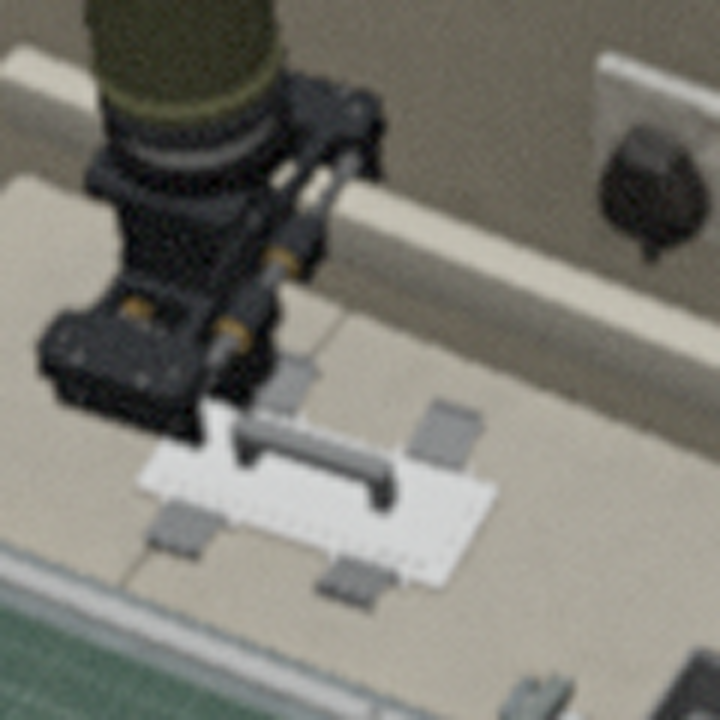

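View pics/qt.png

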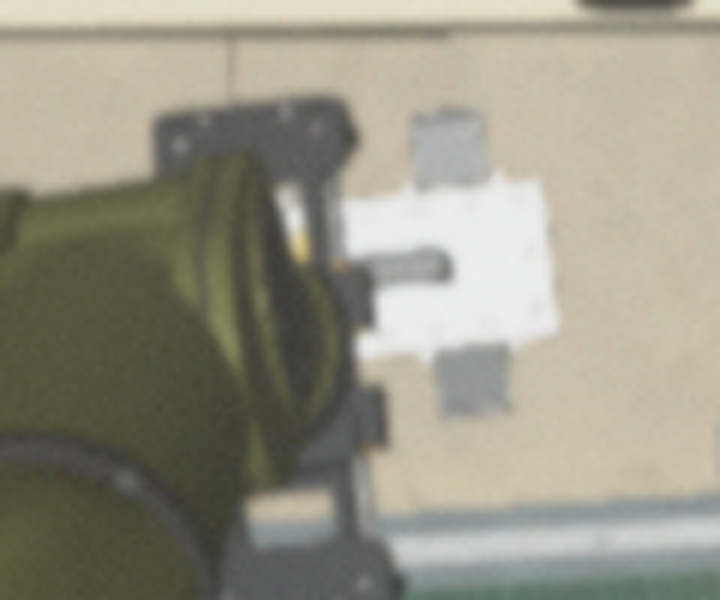

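```bash
python3 - <<'E'
from h import *
d=load("side0.npz")
print(proj(d,[[.542,.166,.048],[.542,.166,.041],[.544,.1667,.027]]))
u=np.array([[225,180],[455,245],[340,215]]);print(ray(d,(u+.5)/9-.5+[215,200],.046))
p=load("side_p.npz");print("tcp px in p crop",(proj(p,[.547,.1658,.0838])-[200,160])*6+2.5)
q=load("side_q.npz");print("tcp px in q crop",(proj(q,[.495,.1612,.1044])-[200,150])*6+2.5)
# hand depth near: world points in q of gripper
W=world(q);P=W[150:270,200:260].reshape(-1,3);P=P[(P[:,2]>.08)&(P[:,2]<.3)&(P[:,0]<.6)]
for z in np.arange(.09,.2,.01):
    t=P[abs(P[:,2]-z)<.005]
    if len(t)>3: print(round(z,3),len(t),np.round(t.min(0),3),np.round(t.max(0),3))
E
```

```text
[[251.40640944 223.02216648]
 [251.63823069 224.62040892]
 [252.26952117 227.2198959 ]]
[[0.53808269 0.20376256 0.046     ]
 [0.55014673 0.12566219 0.046     ]
 [0.54327888 0.16393299 0.046     ]]
tcp px in p crop [[309.89967563 323.45069514]]
tcp px in q crop [[251.16111079 433.14368486]]
0.14 25 [0.477 0.149 0.135] [0.51  0.169 0.145]
0.15 28 [0.476 0.145 0.145] [0.51  0.163 0.155]
0.16 17 [0.475 0.148 0.155] [0.508 0.16  0.165]
0.17 10 [0.476 0.147 0.165] [0.488 0.151 0.174]
0.2 65 [0.404 0.117 0.195] [0.575 0.184 0.205]
```

```bash
python3 - <<'E'
from h import *
q=load("side_q.npz");crop(q,"pics/qz.png",200,280,190,250,10)
W=world(q)
for v in range(206,232,3): print(v,[tuple(np.round(W[v,u],3)) for u in range(222,254,6)])
E
```

```text
206 [(np.float64(0.426), np.float64(0.154), np.float64(0.238)), (np.float64(0.43), np.float64(0.139), np.float64(0.242)), (np.float64(0.444), np.float64(0.133), np.float64(0.231)), (np.float64(0.462), np.float64(0.129), np.float64(0.217)), (np.float64(0.625), np.float64(0.245), np.float64(-0.003)), (np.float64(0.632), np.float64(0.227), np.float64(0.001))]
209 [(np.float64(0.415), np.float64(0.146), np.float64(0.242)), (np.float64(0.425), np.float64(0.136), np.float64(0.238)), (np.float64(0.428), np.float64(0.12), np.float64(0.243)), (np.float64(0.485), np.float64(0.15), np.float64(0.171)), (np.float64(0.51), np.float64(0.151), np.float64(0.146)), (np.float64(0.623), np.float64(0.222), np.float64(-0.002))]
212 [(np.float64(0.409), np.float64(0.142), np.float64(0.239)), (np.float64(0.414), np.float64(0.128), np.float64(0.242)), (np.float64(0.426), np.float64(0.12), np.float64(0.235)), (np.float64(0.483), np.float64(0.15), np.float64(0.162)), (np.float64(0.59), np.float64(0.219), np.float64(0.019)), (np.float64(0.599), np.float64(0.204), np.float64(0.018))]
215 [(np.float64(0.404), np.
[... 1416 characters left out ...]
64(0.52), np.float64(0.259), np.float64(0.001)), (np.float64(0.52), np.float64(0.236), np.float64(0.013)), (np.float64(0.528), np.float64(0.221), np.float64(0.013)), (np.float64(0.532), np.float64(0.201), np.float64(0.021)), (np.float64(0.545), np.float64(0.19), np.float64(0.014)), (np.float64(0.536), np.float64(0.161), np.float64(0.039))]
230 [(np.float64(0.511), np.float64(0.253), np.float64(-0.001)), (np.float64(0.511), np.float64(0.23), np.float64(0.013)), (np.float64(0.517), np.float64(0.213), np.float64(0.016)), (np.float64(0.524), np.float64(0.197), np.float64(0.018)), (np.float64(0.534), np.float64(0.183), np.float64(0.016)), (np.float64(0.541), np.float64(0.167), np.float64(0.017))]
```

View pics/qz.png

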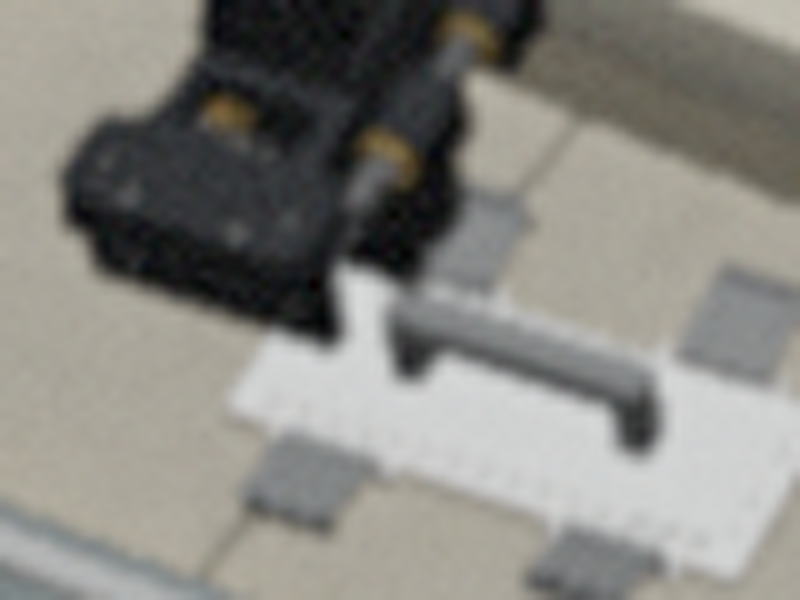

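```bash
python3 - <<'E'
from h import *
for nm,t in(("side_a",[.4771,-.4076,.1548]),("side_p",[.547,.1658,.0838]),("side_q",[.495,.1612,.1044])):
    d=load(nm+".npz");W=world(d);t=np.array(t)
    u,v=proj(d,t)[0];print(nm,"tcp px",u,v)
    P=W.reshape(-1,3)
    P=P[(abs(P[:,0]-t[0])<.07)&(abs(P[:,1]-t[1])<.014)&(P[:,2]>t[2]-.01)&(P[:,2]<t[2]+.08)]-t
    P=P[np.argsort(P[:,2])];print(len(P),np.round(P[:24:2]*1000).tolist())
E
```

```text
side_a tcp px 444.5579738033758 304.02908400664916
36 [[-57.0, 3.0, 39.0], [-54.0, 11.0, 41.0], [-53.0, 14.0, 41.0], [-54.0, -2.0, 43.0], [-57.0, 8.0, 44.0], [-59.0, -1.0, 45.0], [-59.0, 3.0, 45.0], [-58.0, 2.0, 47.0], [-56.0, 10.0, 48.0], [-56.0, 5.0, 49.0], [-56.0, 8.0, 50.0], [-56.0, 3.0, 51.0]]
side_p tcp px 251.23327927141236 213.4917825233778
74 [[-36.0, -12.0, 24.0], [-47.0, -13.0, 27.0], [-41.0, -13.0, 30.0], [26.0, 4.0, 32.0], [23.0, 5.0, 35.0], [24.0, -7.0, 36.0], [25.0, -4.0, 37.0], [30.0, -7.0, 38.0], [24.0, 2.0, 39.0], [21.0, 4.0, 41.0], [23.0, -8.0, 41.0], [24.0, -5.0, 42.0]]
side_q tcp px 241.44351846497855 221.77394747616455
78 [[-5.0, -9.0, 29.0], [5.0, -9.0, 31.0], [-16.0, 6.0, 32.0], [10.0, -9.0, 34.0], [14.0, -10.0, 35.0], [-16.0, 8.0, 35.0], [-16.0, -7.0, 36.0], [-15.0, -10.0, 37.0], [15.0, -9.0, 37.0], [-5.0, -10.0, 38.0], [-18.0, 3.0, 39.0], [-17.0, -6.0, 40.0]]
```

```bash
python3 -m inch '[[10,0,3,0,0,-0.07],[20,0,0,0,0,-0.07],[20,0,0,0,0,0],[0,0,0,0,0,0],[0,0,0,0,0,0],[0,0,0,0,0,0]]' 36; python3 - <<'E'
from h import *
go([.548,.167,.06]); go([.548,.167,-.005])
E
```

```text
clock: 12.75
tool_pos: [0.5438, 0.1695, 0.1087]
eef_rot: [-0.702, -0.086, -0.011, 0.707]
contact_force: [-0.8, 0.7, 0.4]
opening: 0.409
t 12.75 p [0.5438 0.1695 0.1087] yaw 6.08 down tilt [ 0.137  0.014 -0.99 ] F [-0.8  0.7  0.4] op 36.0
to [0.548, 0.167, 0.06] tool mm [-2.8 48.8 -2.9]
t 12.75 p [0.5438 0.1695 0.1087] yaw 6.08 down tilt [ 0.137  0.014 -0.99 ] F [-0.8  0.7  0.4] op 36.0
to [0.548, 0.167, -0.005] tool mm [-11.8 113.2  -2.9]
```

```bash
python3 -m inch '[[-1,20,-1,0,0,0],[-2,29,-1,0,0,0],[-4,30,-1,0,0,0],[0,0,0,0,0,0],[0,0,0,0,0,0],[0,0,0,0,0,0]]'; python3 - <<'E'
from h import *
go([.548,.167,-.005])
d=snap("side","s");crop(d,"pics/s.png",200,280,180,250,9)
E
```

```text
clock: 13.25
tool_pos: [0.5495, 0.1671, 0.0309]
eef_rot: [-0.702, -0.087, -0.012, 0.707]
contact_force: [0.7, 0.4, 0.4]
opening: 0.409
t 13.25 p [0.5495 0.1671 0.0309] yaw 6.06 down tilt [ 0.139  0.015 -0.99 ] F [0.7 0.4 0.4] op 36.0
to [0.548, 0.167, -0.005] tool mm [-6.5 35.3  0. ]
```

View pics/s.png

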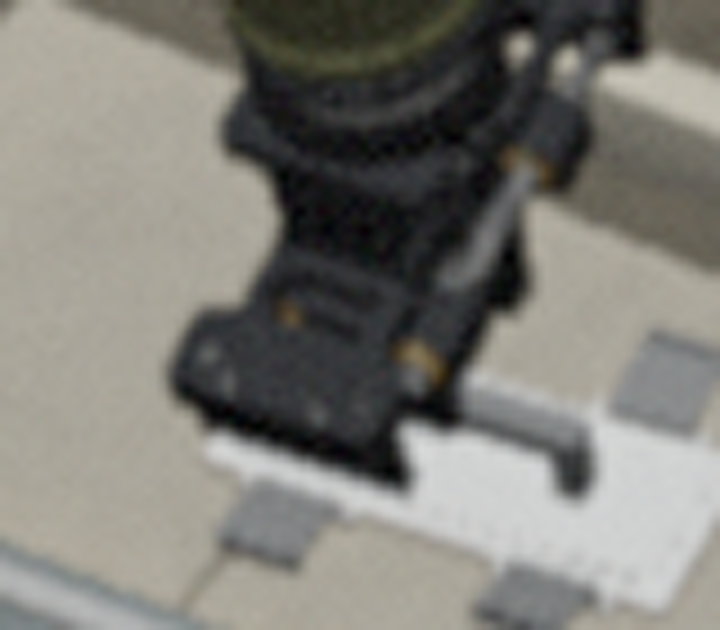

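```bash
python3 -m inch '[[-3,15,0,0,0,0],[-2,10,0,0,0,0],[-1,5,0,0,0,0],[0,2,0,0,0,0],[0,0,0,0,0,0],[0,0,0,0,0,0]]'; python3 - <<'E'
from h import *
go([.548,.167,-.005])
E
```

```text
clock: 13.8
tool_pos: [0.5484, 0.1671, -0.0021]
eef_rot: [-0.702, -0.087, -0.012, 0.707]
contact_force: [-0.8, 0.1, -0.4]
opening: 0.408
t 13.8 p [ 0.5484  0.1671 -0.0021] yaw 6.07 down tilt [ 0.139  0.015 -0.99 ] F [-0.8  0.1 -0.4] op 35.9
to [0.548, 0.167, -0.005] tool mm [-0.8  2.8 -0.1]
```

```bash
python3 -m inch '[[0,2,0,0,0,0],[0,0,0,0,0,0],[0,0,0,0,0,0],[0,0,0,0,0,0],[0,0,0,0,0,0],[0,0,0,0,0,0],[0,0,0,0,0,0]]' 5 30; python3 - <<'E'
from h import *
pose()
E
```

```text
clock: 14.38
tool_pos: [0.5486, 0.1671, -0.0042]
eef_rot: [-0.702, -0.087, -0.012, 0.707]
contact_force: [-1.4, -0.5, 4.8]
opening: 0.161
t 14.38 p [ 0.5486  0.1671 -0.0042] yaw 6.07 down tilt [ 0.139  0.015 -0.99 ] F [-1.4 -0.5  4.8] op 14.2
```

```bash
python3 -m inch '[[-2,-15,0,0,0,0],[-4,-25,0,0,0,0],[-8,-35,0,0,0,0],[-12,-35,0,0,0,0],[0,0,0,0,0,0.07],[0,0,0,0,0,0.07],[0,0,0,0,0,0],[0,0,0,0,0,0]]'; python3 - <<'E'
from h import *
pose()
d=snap("side","t");crop(d,"pics/t.png",190,310,140,260,6)
d=snap("top","t");crop(d,"pics/tt.png",180,300,200,300,6)
E
```

```text
clock: 15.05
tool_pos: [0.5081, 0.1628, 0.1003]
eef_rot: [-0.706, -0.038, 0.037, 0.706]
contact_force: [-0.0, -0.0, -2.0]
opening: 0.157
t 15.05 p [0.5081 0.1628 0.1003] yaw 6.06 down tilt [ 0.002  0.    -1.   ] F [-0. -0. -2.] op 13.8
```

View pics/t.png

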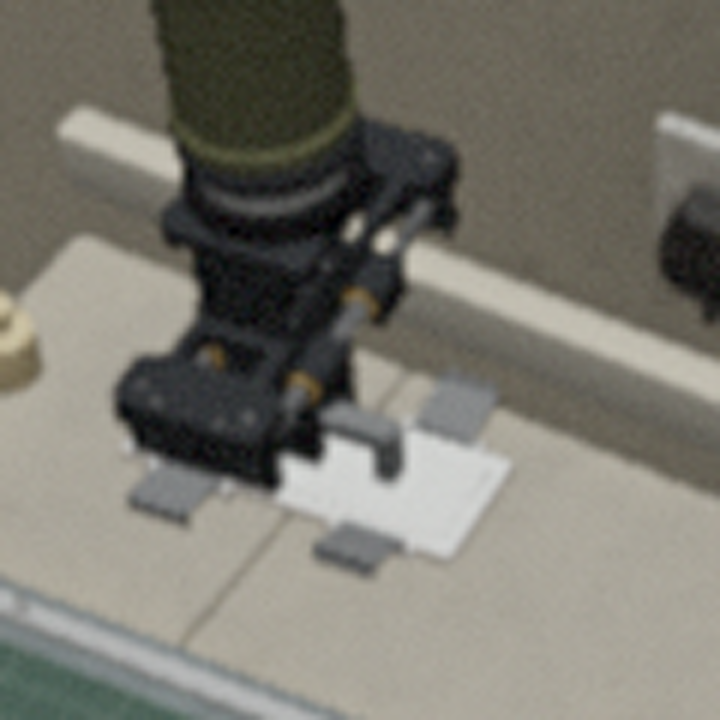

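View pics/tt.png

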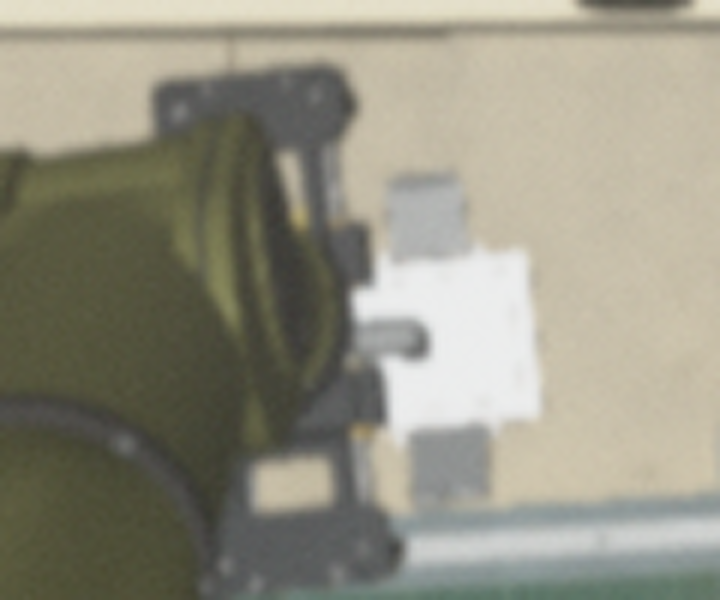

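```bash
cat >> h.py <<'E'
def lidplane(d,box):
    hsv=cv2.cvtColor(d["img"],cv2.COLOR_RGB2HSV);m=np.zeros((480,640),np.uint8)
    u0,u1,v0,v1=box; m[v0:v1,u0:u1]=((hsv[...,2]>200)&(hsv[...,1]<25))[v0:v1,u0:u1]
    m=cv2.erode(m,np.ones((3,3),np.uint8));W=world(d)[m>0]
    W=W[W[:,2]<1];md=np.median(W[:,2]);W=W[abs(W[:,2]-md)<.02]
    A=np.c_[W[:,:2]-W[:,:2].mean(0),np.ones(len(W))];c=np.linalg.lstsq(A,W[:,2],rcond=None)[0]
    print("n",len(W),"mean",np.round(W.mean(0),4),"slope deg x,y",np.round(np.degrees(np.arctan(c[:2])),2));return W,c
E
python3 - <<'E'
from h import *
d=load("top_t.npz");lidplane(d,(236,275,235,285))
d=load("side_t.npz");lidplane(d,(230,280,205,240))
d=load("top0.npz");lidplane(d,(200,280,220,270))
d=load("side0.npz");lidplane(d,(215,290,210,250))
# right end edge corners
d=load("top_t.npz")
p=ray(d,(np.array([(528,250),(540,415)])+.5)/6-.5+[180,200],.121);print(p)
E
```

```text
n 539 mean [0.5099 0.1074 0.1223] slope deg x,y [-6.44 -0.05]
n 240 mean [0.5044 0.116  0.1215] slope deg x,y [-7.14 -1.48]
n 1127 mean [0.5415 0.1646 0.0169] slope deg x,y [-0.4 -0.1]
n 0 mean [nan nan nan] slope deg x,y [0. 0.]
[[0.54428972 0.08258618 0.121     ]
 [0.48009463 0.07814777 0.121     ]]
  return _methods._mean(a, axis=axis, dtype=dtype,
  ret = ret.dtype.type(ret / rcount)
h.py:36: RuntimeWarning: Mean of empty slice.
  A=np.c_[W[:,:2]-W[:,:2].mean(0),np.ones(len(W))];c=np.linalg.lstsq(A,W[:,2],rcond=None)[0]
  ret = um.true_divide(
h.py:37: RuntimeWarning: Mean of empty slice.
  print("n",len(W),"mean",np.round(W.mean(0),4),"slope deg x,y",np.round(np.degrees(np.arctan(c[:2])),2));return W,c
```

```bash
python3 -m inch '[[-15,0,0,0,0.053,0],[-15,0,-20,0,0.053,0],[0,0,-38,0,0,-0.06],[0,0,-40,0,0,-0.06],[0,0,-41,0,0,0],[0,0,-41,0,0,0],[0,0,-41,0,0,0],[5,0,-40,0,0,0],[10,0,-30,0,0,0],[0,0,0,0,0,0],[0,0,0,0,0,0],[0,0,0,0,0,0]]'; python3 - <<'E'
from h import *
go([.495,-.131,.10])
d=snap("side","v");crop(d,"pics/v.png",260,400,170,310,5)
d=snap("top","v");crop(d,"pics/vt.png",295,415,210,310,6)
lidplane(load("top_v.npz"),(310,400,230,290))
E
```

```text
clock: 16.15
tool_pos: [0.4921, -0.1294, 0.1019]
eef_rot: [-0.705, -0.042, -0.041, 0.706]
contact_force: [0.3, 0.2, -1.9]
opening: 0.155
t 16.15 p [ 0.4921 -0.1294  0.1019] yaw 0.03 down tilt [ 0.118  0.001 -0.993] F [ 0.3  0.2 -1.9] op 13.6
to [0.495, -0.131, 0.1] tool mm [ 2.7  2.3 -1.6]
n 475 mean [ 0.4905 -0.0829  0.1238] slope deg x,y [1.09 0.05]
```

View pics/v.png

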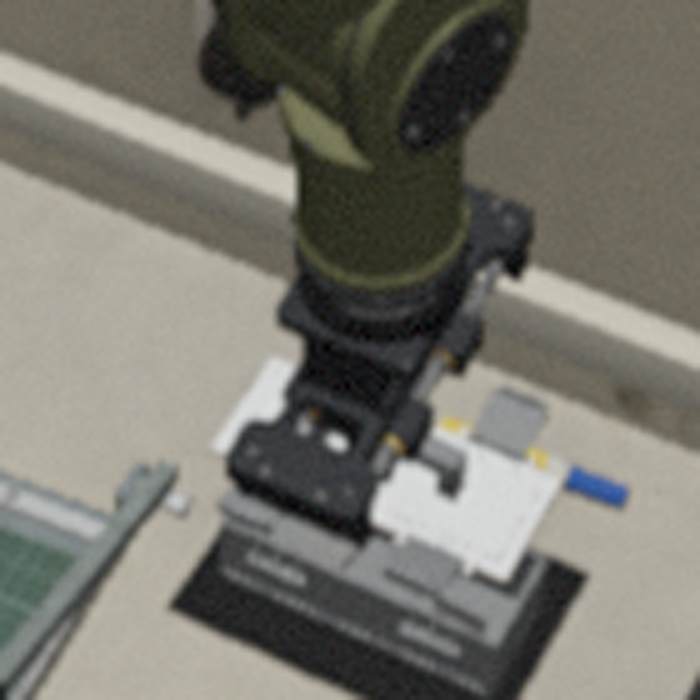

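View pics/vt.png

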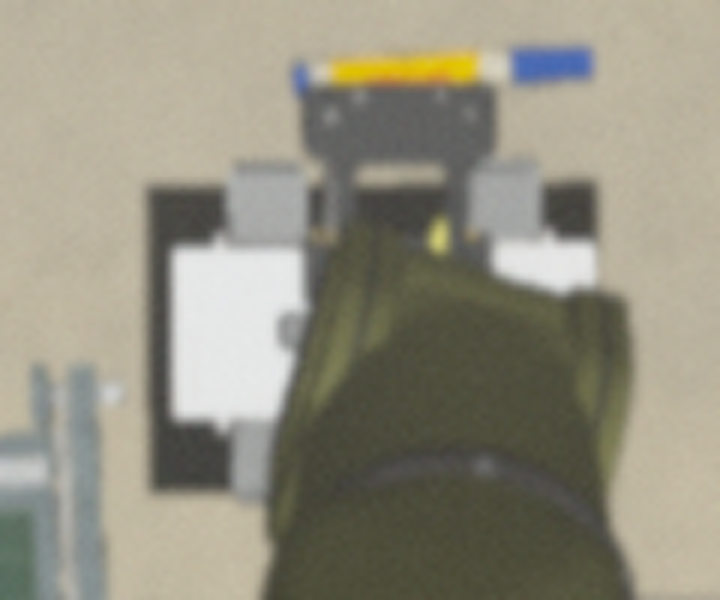

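```bash
python3 - <<'E'
from h import *
d=load("top_v.npz")
p=ray(d,(np.array([(171,246),(170,420),(597,240)])+.5)/6-.5+[295,210],.124);print(p)
print("ctr y",(p[0,1]+p[2,1])/2,"x",(p[0,0]+p[1,0])/2, "len",p[0,1]-p[2,1],"wid",p[0,0]-p[1,0],"yaw",np.degrees((p[2,0]-p[0,0])/(p[0,1]-p[2,1])),"yaw2",np.degrees((p[0,1]-p[1,1])/.066))
E
```

```text
[[ 0.52073118 -0.04663595  0.124     ]
 [ 0.45356771 -0.04551517  0.124     ]
 [ 0.52112378 -0.21093218  0.124     ]]
ctr y -0.1287840659825241 x 0.4871494428466979 len 0.16429622748434314 wid 0.06716347250392046 yaw 0.13691218424560694 yaw2 -0.9729722182959937
```

```bash
python3 -m inch '[[2,0,-1.5,0,0,0.02],[-2,20,0,0,0,0],[-2,20,0,0,0,0],[0,5,0,0,0,0],[0,0,0,0,0,0],[0,0,0,0,0,0],[0,0,0,0,0,0]]'; python3 - <<'E'
from h import *
go([.4945,-.131,.037])
d=snap("side","w");crop(d,"pics/w.png",280,400,200,310,6)
d=snap("top","w");crop(d,"pics/wt.png",295,415,210,310,6)
lidplane(load("top_w.npz"),(310,400,230,290))
E
```

```text
clock: 16.83
tool_pos: [0.4964, -0.1318, 0.0583]
eef_rot: [0.706, 0.036, 0.035, -0.706]
contact_force: [0.2, -0.2, -2.4]
opening: 0.16
t 16.83 p [ 0.4964 -0.1318  0.0583] yaw 0.05 down tilt [ 0.101 -0.    -0.995] F [ 0.2 -0.2 -2.4] op 14.0
to [0.4945, -0.131, 0.037] tool mm [-4.1 21.   0.8]
n 378 mean [ 0.4937 -0.0732  0.08  ] slope deg x,y [-0.06 -1.42]
```

View pics/w.png

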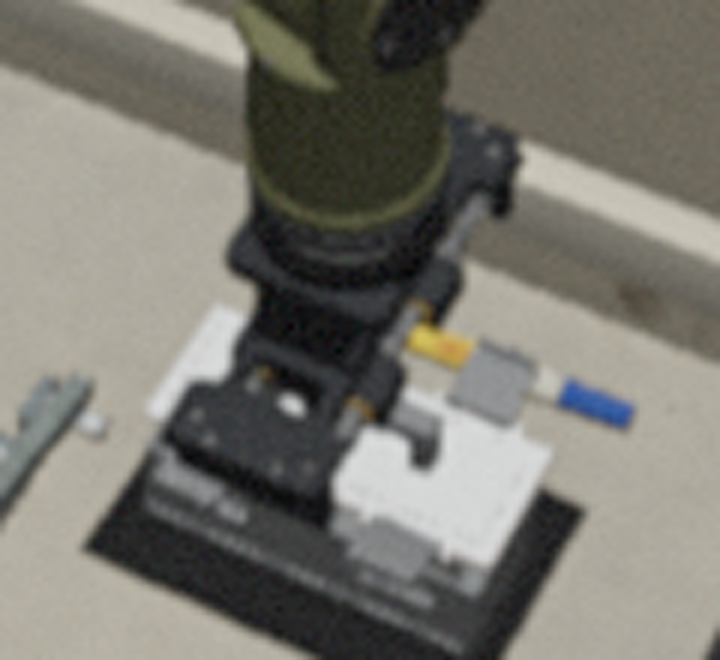

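View pics/wt.png

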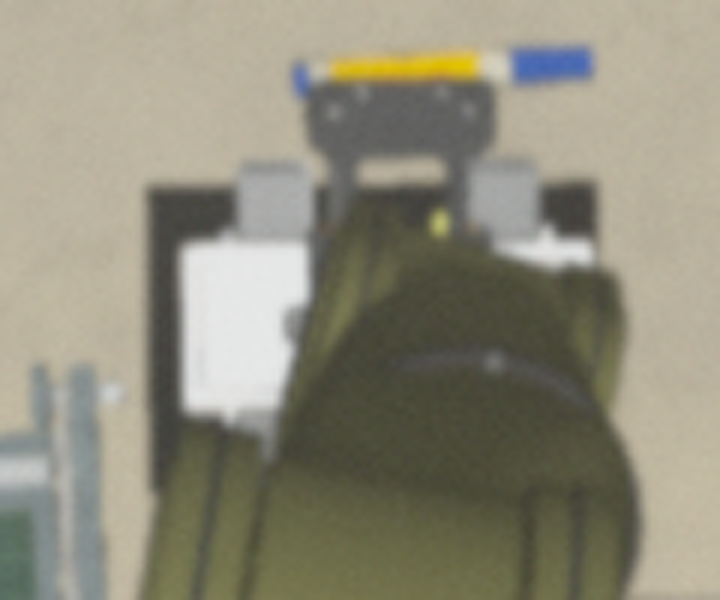

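```bash
python3 - <<'E'
from h import *
d=load("top_w.npz")
p=ray(d,(np.array([(180,242),(180,414),(595,237)])+.5)/6-.5+[295,210],.081);print(p)
print("ctr y",(p[0,1]+p[2,1])/2,"x",(p[0,0]+p[1,0])/2, "len",p[0,1]-p[2,1],"wid",p[0,0]-p[1,0])
E
```

```text
[[ 0.52541529 -0.04977341  0.081     ]
 [ 0.45690911 -0.04900901  0.081     ]
 [ 0.5254691  -0.21488794  0.081     ]]
ctr y -0.13233067211967245 x 0.49116220026482993 len 0.16511453267796875 wid 0.06850617306147772
```

```bash
python3 -m inch '[[-2,6,1.5,0,0,0],[-0.6,6,0,0,0,0],[-0.4,4,0,0,0,0],[0,0,0,0,0,0],[0,0,0,0,0,0]]'; python3 -m inch '[[-0.3,3,0,0,0,0],[-0.2,2,0,0,0,0],[0,0,0,0,0,0],[0,0,0,0,0,0]]'; python3 - <<'E'
from h import *
pose()
E
```

```text
clock: 17.35
tool_pos: [0.4943, -0.1306, 0.0409]
eef_rot: [-0.706, -0.035, -0.035, 0.706]
contact_force: [-0.0, 0.3, -2.5]
opening: 0.157
clock: 17.68
tool_pos: [0.4953, -0.1309, 0.0379]
eef_rot: [0.706, 0.036, 0.036, -0.706]
contact_force: [-1.9, 0.2, 14.9]
opening: 0.155
t 17.68 p [ 0.4953 -0.1309  0.0379] yaw -0.01 down tilt [ 0.102 -0.    -0.995] F [-1.9  0.2 14.9] op 13.6
```

```bash
python3 - <<'E'
from h import *
d=snap("side","x");crop(d,"pics/x.png",280,400,200,310,6)
d=snap("top","x")
lidplane(d,(310,400,230,290))
lidplane(load("side_x.npz"),(300,380,240,300))
E
```

```text
n 231 mean [ 0.5035 -0.0737  0.06  ] slope deg x,y [-1.44 -0.05]
n 342 mean [ 0.4863 -0.1728  0.0584] slope deg x,y [-0.23 -0.11]
```

View pics/x.png

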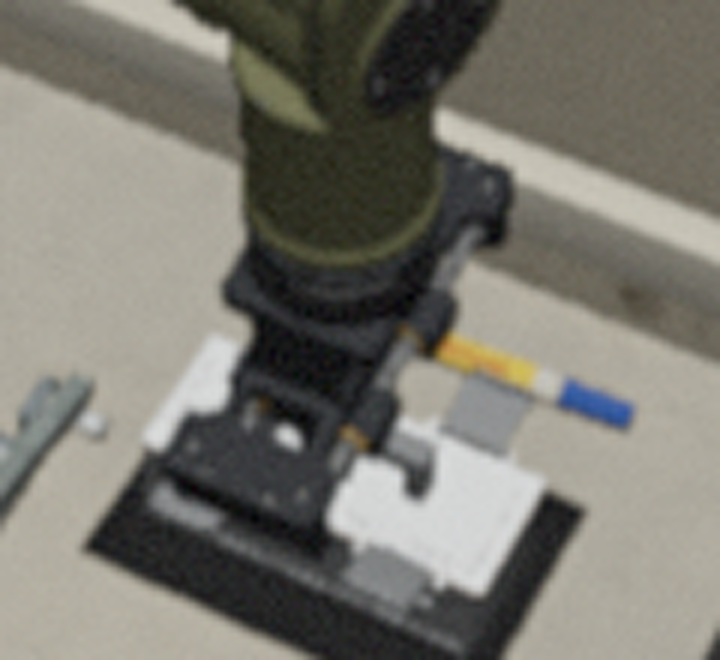

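```bash
python3 -m inch '[[0,-1,0,0,0,0],[0,0,0,0,0,0],[0,0,0,0,0,0]]' 40; python3 -m inch '[[3,-30,0,0,0,0],[4,-40,0,0,0,0],[4,-40,0,0,0,0],[0,0,0,0,0,0.05],[0,0,0,0,0,0.05],[0,0,20,0,0,0],[0,0,0,0,0,0],[0,0,0,0,0,0]]' 88; python3 - <<'E'
from h import *
pose()
d=snap("side","y");crop(d,"pics/y.png",270,390,210,310,6)
d=snap("top","y");crop(d,"pics/yt.png",295,415,200,310,6)
E
```

```text
clock: 18.03
tool_pos: [0.4948, -0.1307, 0.0374]
eef_rot: [0.706, 0.036, 0.036, -0.706]
contact_force: [-0.4, 0.2, -0.9]
opening: 0.361
clock: 18.7
tool_pos: [0.4943, -0.1098, 0.1475]
eef_rot: [-0.707, -0.001, 0.001, 0.707]
contact_force: [-0.2, -0.4, -0.3]
opening: 0.966
t 18.7 p [ 0.4943 -0.1098  0.1475] yaw 0.13 down tilt [-0.001  0.001 -1.   ] F [-0.2 -0.4 -0.3] op 85.0
```

View pics/y.png

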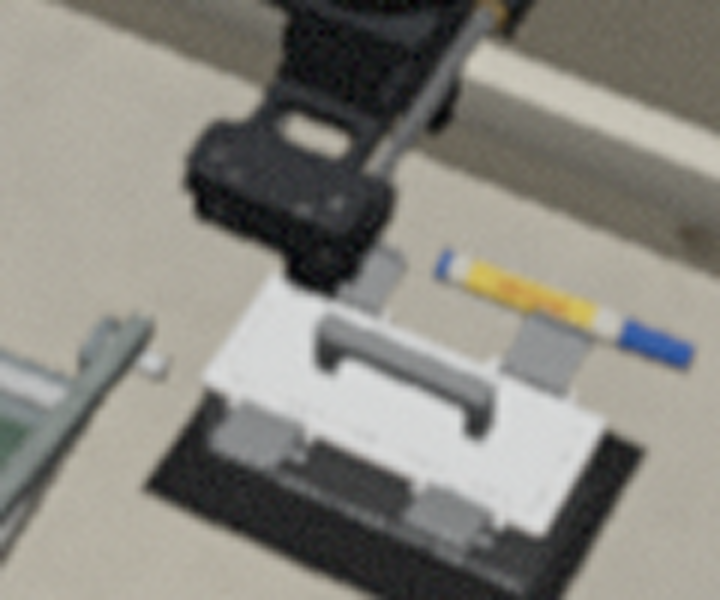

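View pics/yt.png

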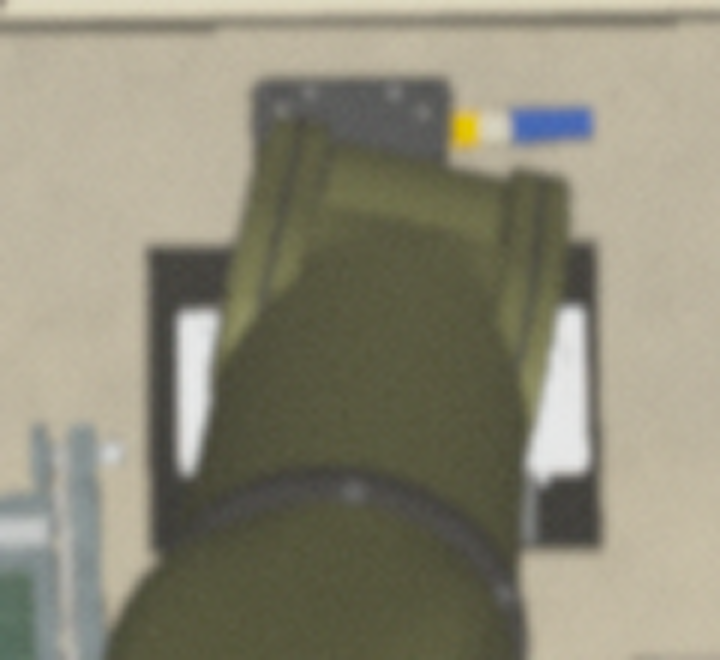

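```bash
python3 -m inch '[[-4,20,12,0,0.002,0],[0,30,12,0,0,0],[0,30,0,0,0,0],[0,0,0,0,0,0],[0,0,0,0,0,0],[0,0,0,0,0,0]]' 88.1; python3 - <<'E'
from h import *
d=load("top_y.npz")
p=ray(d,(np.array([(176,308),(588,304),(590,470),(178,474)])+.5)/6-.5+[295,200],.059);print(p,p.mean(0))
go([.490,-.0855,.004])
d=snap("side","z");crop(d,"pics/z.png",260,380,200,310,6)
E
```

```text
clock: 19.3
tool_pos: [0.4908, -0.088, 0.0688]
eef_rot: [0.707, -0.001, 0.002, -0.707]
contact_force: [0.0, -0.2, 0.1]
opening: 0.999
[[ 0.52462214 -0.04794289  0.059     ]
 [ 0.52429169 -0.21441395  0.059     ]
 [ 0.45729809 -0.21385113  0.059     ]
 [ 0.45746795 -0.04800667  0.059     ]] [ 0.49091997 -0.13105366  0.059     ]
t 19.3 p [ 0.4908 -0.088   0.0688] yaw -0.21 down tilt [ 0.001 -0.001 -1.   ] F [ 0.  -0.2  0.1] op 87.9
to [0.49, -0.0855, 0.004] tool mm [-0.9 64.8  2.5]
```

View pics/z.png

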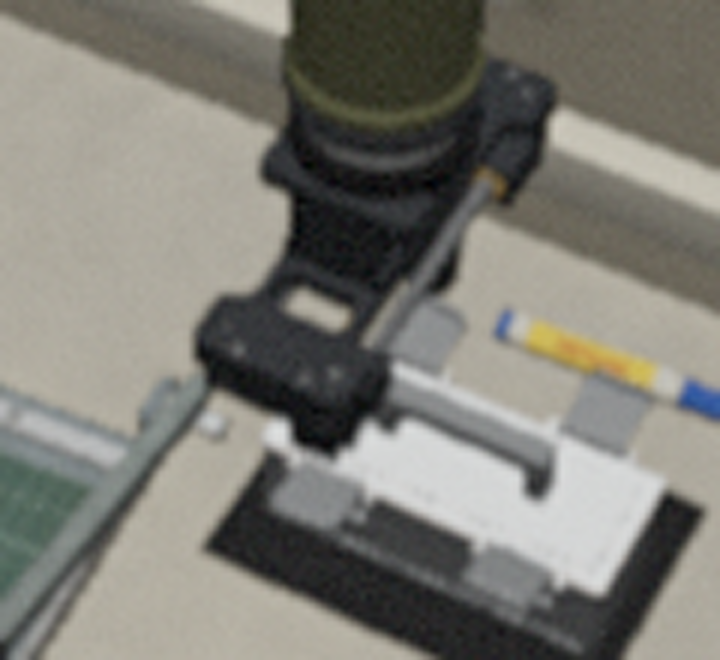

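```bash
python3 -m inch '[[-0.5,15,2,0,-0.003,0],[0,15,0,0,0,0],[0,10,0,0,0,0],[0,5,0,0,0,0],[0,5,0,0,0,0],[0,0,0,0,0,0]]'; python3 - <<'E'
from h import *
go([.490,-.0855,.004])
E
```

```text
clock: 19.85
tool_pos: [0.4909, -0.0853, 0.0186]
eef_rot: [0.707, 0.001, 0.001, -0.707]
contact_force: [0.3, 0.4, -1.1]
opening: 1.0
t 19.85 p [ 0.4909 -0.0853  0.0186] yaw 0.01 down tilt [ 0.002 -0.001 -1.   ] F [ 0.3  0.4 -1.1] op 88.0
to [0.49, -0.0855, 0.004] tool mm [-0.9 14.6 -0.1]
```

```bash
python3 -m inch '[[-0.5,4,0,0,0,0],[0,4,0,0,0,0],[0,4,0,0,0,0],[0,0,0,0,0,0],[0,0,0,0,0,0]]'; python3 - <<'E'
from h import *
go([.490,-.0855,.004])
d=snap("side","aa");crop(d,"pics/aa.png",280,370,220,300,8)
E
```

```text
clock: 20.27
tool_pos: [0.4896, -0.0846, 0.0056]
eef_rot: [-0.707, -0.0, 0.0, 0.707]
contact_force: [0.0, 0.2, 0.0]
opening: 1.001
t 20.27 p [ 0.4896 -0.0846  0.0056] yaw 0.06 down tilt [-0.  0. -1.] F [0.  0.2 0. ] op 88.1
to [0.49, -0.0855, 0.004] tool mm [ 0.4  1.6 -0.9]
```

View pics/aa.png

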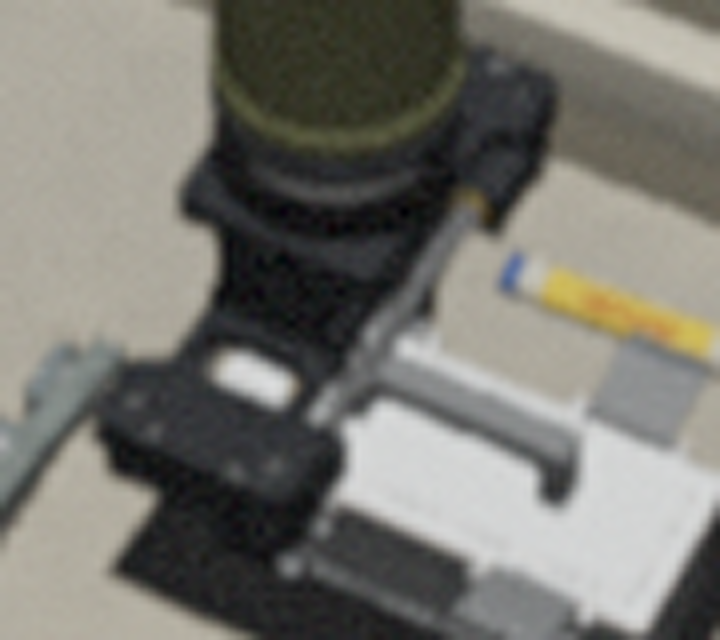

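```bash
python3 -m inch '[[0,3,-0.5,0,0,0],[0,0,0,0,0,0],[0,0,0,0,0,0]]'; python3 -m inch '[[0,0,0,0,0,0],[0,0,0,0,0,0],[0,0,0,0,0,0],[0,0,0,0,0,0],[0,0,0,0,0,0],[0,0,0,0,0,0]]' 60 15; python3 - <<'E'
from h import *
pose()
E
```

```text
clock: 20.57
tool_pos: [0.4894, -0.0851, 0.0027]
eef_rot: [-0.707, -0.0, 0.0, 0.707]
contact_force: [-0.3, -0.9, -0.9]
opening: 0.996
clock: 21.07
tool_pos: [0.4894, -0.0851, 0.0028]
eef_rot: [-0.707, -0.0, 0.0, 0.707]
contact_force: [-0.2, 0.2, -2.4]
opening: 0.947
t 21.07 p [ 0.4894 -0.0851  0.0028] yaw 0.06 down tilt [-0.  0. -1.] F [-0.2  0.2 -2.4] op 83.3
```

```bash
python3 -m inch '[[0,0,0,0,0,0],[0,0,0,0,0,0],[0,0,0,0,0,0],[0,0,0,0,0,0]]' 60 40; python3 - <<'E'
from h import *
pose()
E
```

```text
clock: 21.4
tool_pos: [0.4894, -0.0851, 0.0029]
eef_rot: [-0.707, -0.0, 0.0, 0.707]
contact_force: [0.7, 0.5, -0.8]
opening: 0.941
t 21.4 p [ 0.4894 -0.0851  0.0029] yaw 0.06 down tilt [-0.  0. -1.] F [ 0.7  0.5 -0.8] op 82.8
```

```bash
python3 -m inch '[[0,0,0,0,0,0],[0,0,0,0,0,0],[0,0,0,0,0,0]]' 88.1; python3 -m inch '[[0,-30,0,0,0,0],[0,-40,0,0,0,0],[0,-35,-30,0,0,0],[0,-30,-40,0,0,0],[0,0,-20,0,0,0],[0,0,0,0,0,0],[0,0,0,0,0,0]]'; python3 - <<'E'
from h import *
pose()
d=snap("side","ab");crop(d,"pics/ab.png",280,370,230,300,8)
d=snap("top","ab");crop(d,"pics/abt.png",310,410,220,300,7)
E
```

```text
clock: 21.65
tool_pos: [0.4897, -0.0853, 0.003]
eef_rot: [0.707, 0.001, -0.0, -0.707]
contact_force: [0.6, 0.1, 0.6]
opening: 1.002
clock: 22.23
tool_pos: [0.4894, -0.1668, 0.1299]
eef_rot: [0.707, -0.0, 0.001, -0.707]
contact_force: [0.4, -0.6, 0.2]
opening: 1.001
t 22.23 p [ 0.4894 -0.1668  0.1299] yaw -0.1 down tilt [ 0.001 -0.    -1.   ] F [ 0.4 -0.6  0.2] op 88.1
```

View pics/ab.png

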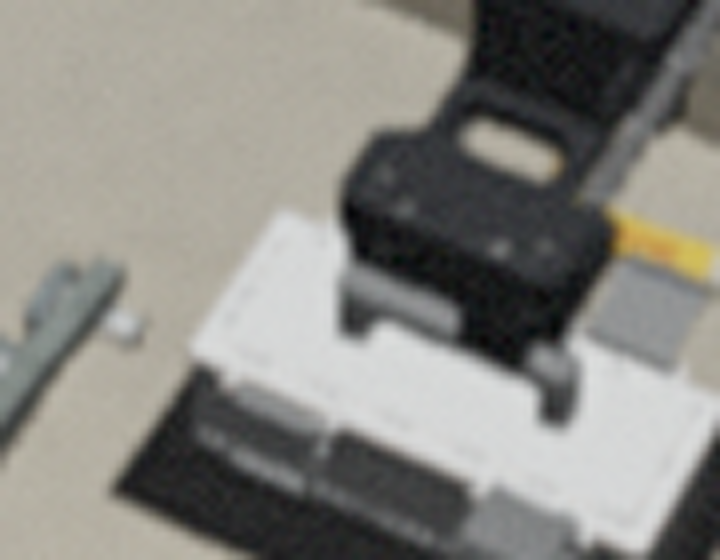

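View pics/abt.png

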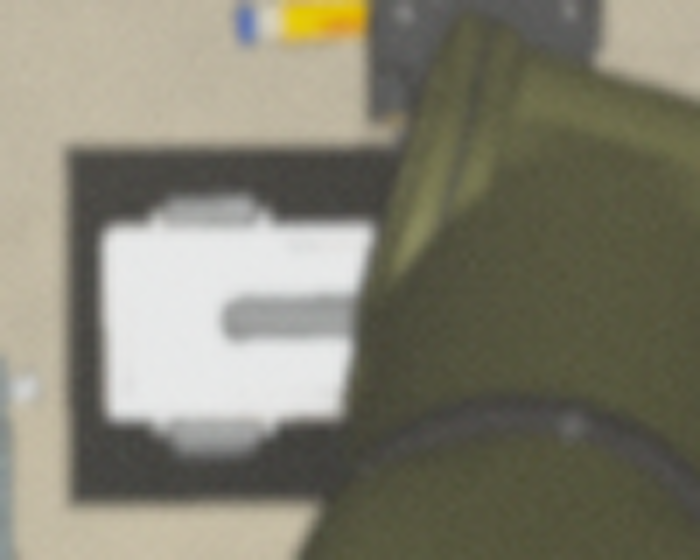

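```bash
python3 - <<'E'
from h import *
d=load("side_ab.npz");k=14;u0,v0=298,268
im=cv2.resize(d["img"][v0:v0+40,u0:u0+55,::-1],None,fx=k,fy=k,interpolation=cv2.INTER_CUBIC)
cx,cy=.4905,-.131
def dot(p,c): 
    q=((proj(d,p)[0]-[u0,v0])+.5)*k-.5; cv2.circle(im,tuple(int(round(t)) for t in q),3,c,-1)
for y in(.030,.060):
    dot([cx-.036,cy+y,.056],(0,0,255))
    for a,c in((0,(0,255,0)),(.2,(255,0,0)),(.4,(0,255,255))):
        dot([cx-.036-.030*np.sin(a),cy+y,.056-.030*np.cos(a)],c)
for y in(-.08,.08): dot([cx-.031,cy+y,.003],(255,0,255))
for y in(-.082,.082): dot([cx-.033,cy+y,.059],(255,255,0))
cv2.imwrite("pics/abz.png",im)
W=world(d)
for u in range(306,322,3): print(u,[(v,tuple(float(t) for t in np.round(W[v,u]-[cx,cy,0],3))) for v in range(276,294,2)])
E
```

```text
306 [(276, (-0.033, 0.073, 0.049)), (278, (-0.032, 0.074, 0.037)), (280, (-0.032, 0.074, 0.027)), (282, (-0.034, 0.073, 0.021)), (284, (-0.033, 0.074, 0.01)), (286, (-0.035, 0.073, 0.003)), (288, (-0.041, 0.069, 0.005)), (290, (-0.046, 0.066, 0.004)), (292, (-0.049, 0.065, -0.002))]
309 [(276, (-0.036, 0.063, 0.059)), (278, (-0.04, 0.061, 0.056)), (280, (-0.045, 0.058, 0.056)), (282, (-0.047, 0.057, 0.05)), (284, (-0.043, 0.059, 0.034)), (286, (-0.045, 0.058, 0.028)), (288, (-0.036, 0.063, 0.002)), (290, (-0.04, 0.061, -0.0)), (292, (-0.047, 0.057, 0.002))]
312 [(276, (-0.031, 0.057, 0.057)), (278, (-0.036, 0.054, 0.056)), (280, (-0.04, 0.052, 0.053)), (282, (-0.043, 0.05, 0.05)), (284, (-0.045, 0.049, 0.044)), (286, (-0.045, 0.049, 0.034)), (288, (-0.048, 0.047, 0.03)), (290, (-0.038, 0.053, 0.003)), (292, (-0.045, 0.049, 0.006))]
315 [(276, (-0.691, -0.305, 1.154)), (278, (-0.033, 0.046, 0.058)), (280, (-0.037, 0.044, 0.056)), (282, (-0.046, 0.04, 0.061)), (284, (-0.045, 0.04, 0.049)), (286, (-0.044, 0.041, 0.039)), (288, (-0.044, 0.041, 0.029)), (290, (-0.049, 0.038, 0.028)), (292, (-0.04, 0.043, 0.002))]
318 [(276, (-0.026, 0.042, 0.061)), (278, (-0.028, 0.041, 0.055)), (280, (-0.036, 0.036, 0.059)), (282, (-0.04, 0.034, 0.057)), (284, (-0.043, 0.033, 0.053)), (286, (-0.044, 0.032, 0.046)), (288, (-0.042, 0.033, 0.032)), (290, (-0.044, 0.032, 0.026)), (292, (-0.034, 0.037, -0.0))]
321 [(276, (-0.021, 0.035, 0.06)), (278, (-0.028, 0.032, 0.061)), (280, (-0.031, 0.03, 0.058)), (282, (-0.036, 0.027, 0.057)), (284, (-0.04, 0.026, 0.053)), (286, (-0.034, 0.028, 0.034)), (288, (-0.033, 0.028, 0.024)), (290, (-0.031, 0.03, 0.01)), (292, (-0.034, 0.028, 0.007))]
```

View pics/abz.png

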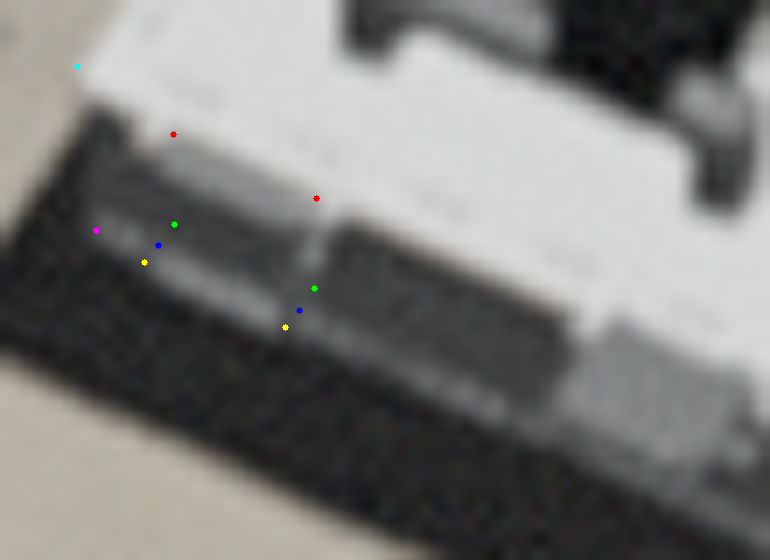

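```bash
python3 -m inch '[[0,20,-5,0,0,0],[0,30,-4,0,0,0],[0,30,0,0,0,0],[0,15,0,0,0,0],[0,10,0,0,0,0],[0,5,0,0,0,0],[0,5,0,0,0,0],[0,0,0,0,0,0],[0,0,0,0,0,0]]' 88.1; python3 - <<'E'
from h import *
go([.4897,-.1762,.003])
E
```

```text
clock: 23.08
tool_pos: [0.4893, -0.1734, 0.014]
eef_rot: [-0.707, -0.0, 0.001, 0.707]
contact_force: [0.1, -0.2, 1.0]
opening: 0.995
t 23.08 p [ 0.4893 -0.1734  0.014 ] yaw 0.15 down tilt [-0.001  0.001 -1.   ] F [ 0.1 -0.2  1. ] op 87.6
to [0.4897, -0.1762, 0.003] tool mm [ 0.4 11.  -2.8]
```

```bash
python3 -m inch '[[0,4,-2,0,0.002,0],[0,4,0,0,0,0],[0,3,0,0,0,0],[0,0,0,0,0,0],[0,0,0,0,0,0]]'; python3 -m inch '[[0,0,0,0,0,0],[0,0,0,0,0,0],[0,0,0,0,0,0],[0,0,0,0,0,0],[0,0,0,0,0,0],[0,0,0,0,0,0]]' 60 40; python3 - <<'E'
from h import *
pose()
E
```

```text
clock: 23.5
tool_pos: [0.4896, -0.1767, 0.0033]
eef_rot: [-0.707, 0.0, -0.0, 0.707]
contact_force: [1.1, 0.2, 0.3]
opening: 0.997
clock: 24.0
tool_pos: [0.4895, -0.1766, 0.0035]
eef_rot: [-0.707, 0.0, -0.0, 0.707]
contact_force: [0.2, -0.6, -0.9]
opening: 0.942
t 24.0 p [ 0.4895 -0.1766  0.0035] yaw -0.06 down tilt [-0.  0. -1.] F [ 0.2 -0.6 -0.9] op 82.9
```

```bash
python3 -m inch '[[0,0,0,0,0,0],[0,0,0,0,0,0],[0,0,0,0,0,0]]' 88.1; python3 -m inch '[[0,-30,0,0,0,0],[0,-40,0,0,0,0],[0,-40,20,0,0,0],[0,-30,35,0,0,0],[0,0,41,0,0,0],[0,0,41,0,0,0],[0,0,30,0,0,0],[0,0,0,0,0,0],[0,0,0,0,0,0]]'; python3 - <<'E'
from h import *
pose()
d=snap("side","ac");crop(d,"pics/ac.png",280,380,230,310,8)
d=snap("top","ac");crop(d,"pics/act.png",310,410,220,300,7)
d=load("side_ac.npz");W=world(d)
for u in range(330,352,3): print(u,[(v,tuple(float(t) for t in np.round(W[v,u]-[.4905,-.131,0],3))) for v in range(286,310,2)])
E
```

```text
clock: 24.25
tool_pos: [0.4897, -0.1766, 0.0036]
eef_rot: [-0.707, 0.0, -0.0, 0.707]
contact_force: [-0.9, -0.5, -0.4]
opening: 1.003
clock: 25.0
tool_pos: [0.4897, -0.0121, 0.138]
eef_rot: [-0.707, -0.001, 0.001, 0.707]
contact_force: [-0.3, -1.0, -0.1]
opening: 0.999
t 25.0 p [ 0.4897 -0.0121  0.138 ] yaw 0.22 down tilt [ 0.     0.001 -1.   ] F [-0.3 -1.  -0.1] op 87.9
330 [(286, (-0.035, 0.002, 0.056)), (288, (-0.034, 0.002, 0.045)), (290, (-0.037, 0.0, 0.041)), (292, (-0.034, 0.002, 0.026)), (294, (-0.035, 0.001, 0.017)), (296, (-0.034, 0.001, 0.006)), (298, (-0.036, -0.0, 0.0)), (300, (-0.04, -0.002, -0.003)), (302, (-0.049, -0.007, 0.003)), (304, (-0.054, -0.009, 0.003)), (306, (-0.058, -0.012, 0.001)), (308, (-0.062, -0.014, -0.002))]
333 [(286, (-0.032, -0.005, 0.056)), (288, (-0.036, -0.007, 0.053)), (290, (-0.033, -0.006, 0.04)), (292, (-0.032, -0.006, 0.028)), (294, (-0.036, -0.008, 0.026)), (296, (-0.034, -0.008, 0.014)), (298, (-0.033, -0.008, 0.003)), (300, (-0.038, -0.01, 0.001)), (302, (-0.042, -0.013, -0.001)), (304, (-0.049, -0.016, 0.002)), (306, (-0.055, -0.019, 0
[... 1659 characters left out ...]
 (-0.029, -0.046, 0.063)), (292, (-0.03, -0.047, 0.056)), (294, (-0.035, -0.049, 0.056)), (296, (-0.041, -0.052, 0.057)), (298, (-0.044, -0.054, 0.053)), (300, (-0.044, -0.055, 0.044)), (302, (-0.041, -0.054, 0.03)), (304, (-0.046, -0.057, 0.03)), (306, (-0.034, -0.052, -0.002)), (308, (-0.043, -0.056, 0.004))]
351 [(286, (-0.013, -0.047, 0.062)), (288, (-0.016, -0.048, 0.057)), (290, (-0.021, -0.051, 0.057)), (292, (-0.027, -0.054, 0.058)), (294, (-0.031, -0.056, 0.055)), (296, (-0.034, -0.058, 0.051)), (298, (-0.032, -0.058, 0.04)), (300, (-0.036, -0.059, 0.036)), (302, (-0.033, -0.059, 0.023)), (304, (-0.033, -0.06, 0.013)), (306, (-0.034, -0.061, 0.005)), (308, (-0.035, -0.062, -0.002))]
```

View pics/ac.png

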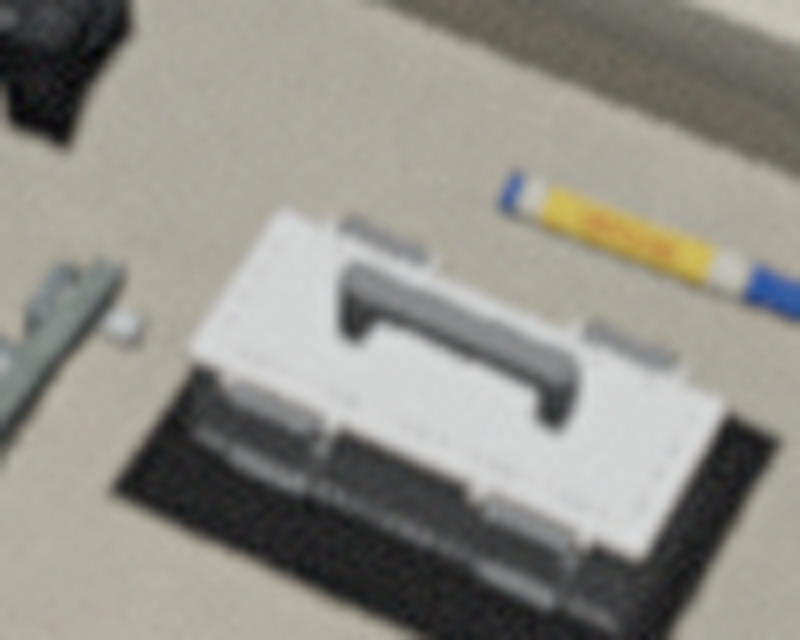

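View pics/act.png

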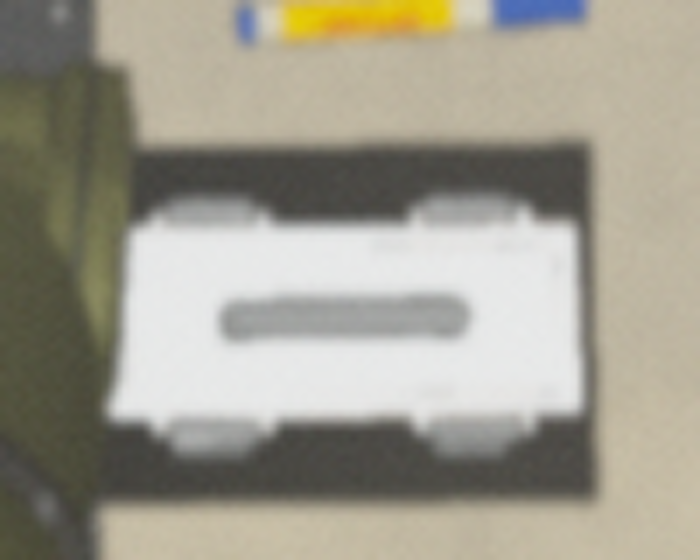

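```bash
python3 -m inch '[[0,0,-40,0,0.002,0],[0,0,-40,0,0.002,0],[0,20,-39,0,0,0],[0,30,0,0,0,0],[0,25,0,0,0,0],[0,15,0,0,0,0],[0,7,0,0,0,0],[0,0,0,0,0,0],[0,0,0,0,0,0]]' 40; python3 - <<'E'
from h import *
go([.490,-.131,.038])
E
```

```text
clock: 25.85
tool_pos: [0.4893, -0.1325, 0.0421]
eef_rot: [0.707, -0.002, 0.002, -0.707]
contact_force: [0.8, -0.2, 0.1]
opening: 0.456
t 25.85 p [ 0.4893 -0.1325  0.0421] yaw -0.38 down tilt [-0. -0. -1.] F [ 0.8 -0.2  0.1] op 40.1
to [0.49, -0.131, 0.038] tool mm [0.7 4.1 1.5]
```

```bash
python3 -m inch '[[0.5,4,1.5,0,-0.006,0],[0,0,0,0,0,0],[0,0,0,0,0,0]]'; python3 -m inch '[[0,0,0,0,0,0],[0,0,0,0,0,0],[0,0,0,0,0,0],[0,0,0,0,0,0],[0,0,0,0,0,0]]' 5 50; python3 - <<'E'
from h import *
pose()
E
```

```text
clock: 26.1
tool_pos: [0.4905, -0.1298, 0.0385]
eef_rot: [0.707, 0.001, -0.0, -0.707]
contact_force: [0.6, -0.4, -0.4]
opening: 0.451
clock: 26.52
tool_pos: [0.4898, -0.1299, 0.038]
eef_rot: [-0.707, -0.0, 0.0, 0.707]
contact_force: [0.1, 0.2, 2.4]
opening: 0.153
t 26.52 p [ 0.4898 -0.1299  0.038 ] yaw 0.06 down tilt [-0.  0. -1.] F [0.1 0.2 2.4] op 13.4
```

```bash
python3 -m inch '[[0,-5,0,0,0,0],[0,-10,0,0,0,0],[0,-20,0,0,0,0],[0,-25,0,0,0,0],[0,-25,0,0,0,0],[0,-20,0,0,0,0],[0,0,0,0,0,0],[0,0,0,0,0,0]]'; python3 - <<'E'
from h import *
pose()
d=snap("side","ad");crop(d,"pics/ad.png",260,380,180,300,6)
E
```

```text
clock: 27.18
tool_pos: [0.49, -0.1299, 0.1434]
eef_rot: [0.707, 0.001, 0.0, -0.707]
contact_force: [-0.7, -0.1, -7.7]
opening: 0.151
t 27.18 p [ 0.49   -0.1299  0.1434] yaw 0.06 down tilt [ 0.001 -0.    -1.   ] F [-0.7 -0.1 -7.7] op 13.3
```

View pics/ad.png

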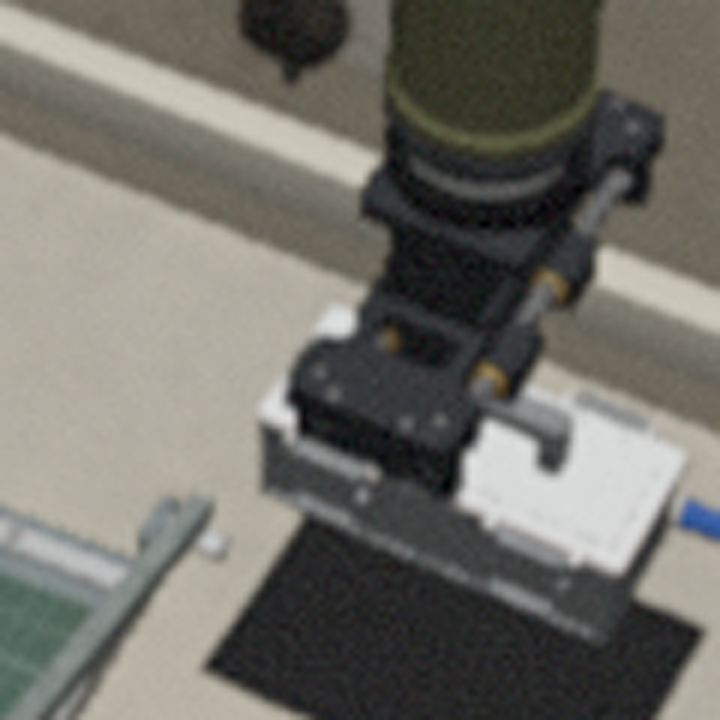

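```bash
python3 - <<'E'
from h import *
for nm in("top0","top_ac","side_ac","side0"):
    d=load(nm+".npz");W=world(d);g=d["img"].max(2)
    m=(g<105)&(W[...,2]>.05)&(W[...,2]<.085)&(W[...,0]>.36)&(W[...,0]<.6)&(W[...,1]<-.28)&(W[...,1]>-.56)
    m=cv2.morphologyEx(m.astype(np.uint8),cv2.MORPH_OPEN,np.ones((3,3)))
    c=max(cv2.findContours(m,0,1)[0],key=cv2.contourArea)
    p=ray(d,c[:,0],.068)[:,:2].astype(np.float32)
    print(nm,len(c),"rect",[np.round(x,4) for x in cv2.minAreaRect(p)],"pct",np.round(np.percentile(p,[2,98],axis=0),4).tolist())
d=load("top_ac.npz");crop(d,"pics/bx.png",420,540,230,305,6)
d=load("side_ac.npz");crop(d,"pics/bx2.png",370,480,270,380,6)
E
```

```text
top0 338 rect [array([ 0.5021, -0.4172]), array([0.1806, 0.2265]), np.float64(0.6167)] pct [[0.412, -0.5299], [0.5867, -0.3047]]
top_ac 335 rect [array([ 0.5051, -0.4171]), array([0.1851, 0.2257]), np.float64(0.3317)] pct [[0.4132, -0.5297], [0.5917, -0.305]]
side_ac 196 rect [array([ 0.4706, -0.374 ]), array([0.1444, 0.1322]), np.float64(0.1075)] pct [[0.3994, -0.4398], [0.5425, -0.3082]]
side0 186 rect [array([ 0.4696, -0.3741]), array([0.132 , 0.1436]), np.float64(89.9191)] pct [[0.3991, -0.4397], [0.5382, -0.3082]]
```

View pics/bx.png

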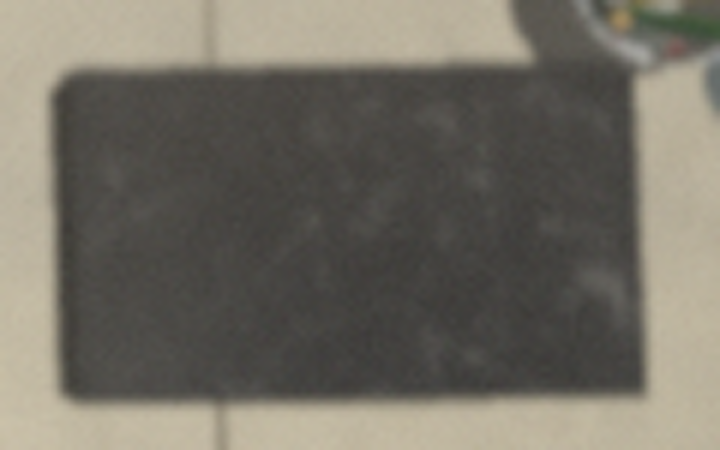

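View pics/bx2.png

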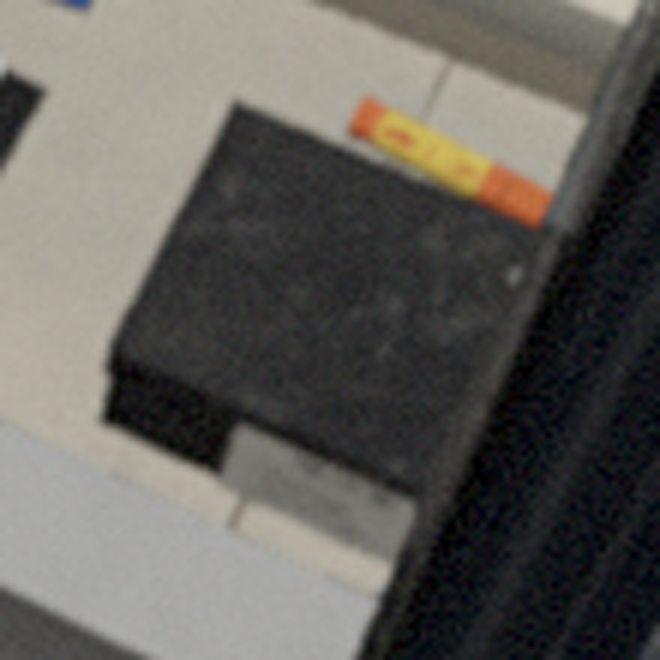

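```bash
python3 - <<'E'
from h import *
d=load("side_ac.npz")
print(ray(d,(np.array([(237,103),(115,365)])+.5)/6-.5+[370,270],.068))
print("base",ray(d,(np.array([(105,420)])+.5)/6-.5+[370,270],0))
d=load("top_ac.npz")
print(ray(d,(np.array([(300,68),(300,398),(632,80),(642,390),(500,68),(500,396)])+.5)/6-.5+[420,230],.068))
print("left base",ray(d,(np.array([(54,100),(64,390)])+.5)/6-.5+[420,230],0))
go([.477,-.4195,.1434])
E
```

```text
[[ 0.54146964 -0.30914479  0.068     ]
 [ 0.40281283 -0.31340132  0.068     ]]
base [[ 0.41495308 -0.31229487  0.        ]]
[[ 0.54398056 -0.39864595  0.068     ]
 [ 0.41219256 -0.39458793  0.068     ]
 [ 0.53756753 -0.5305866   0.068     ]
 [ 0.41399308 -0.52980662  0.068     ]
 [ 0.5430182  -0.47830209  0.068     ]
 [ 0.41218577 -0.47368659  0.068     ]]
left base [[ 0.53758598 -0.31153796  0.        ]
 [ 0.41604953 -0.31262995  0.        ]]
t 27.23 p [ 0.4891 -0.1296  0.1423] yaw 0.07 down tilt [-0.001  0.    -1.   ] F [ 0.6 -0.1 -8. ] op 13.5
to [0.477, -0.4195, 0.1434] tool mm [ -12.4   -1.2 -289.9]
```

```bash
python3 -m inch '[[-2,0,-15,0,0,0],[-2,0,-30,0,0,0],[-2,0,-40,0,0,0],[-2,0,-40,0,0,0],[-2,0,-40,0,0,0],[-2,0,-40,0,0,0],[0,0,-40,0,0,0],[0,0,-30,0,0,0],[0,0,-14,0,0,0],[0,0,0,0,0,0],[0,0,0,0,0,0],[0,0,0,0,0,0]]'; python3 - <<'E'
from h import *
go([.4775,-.420,.105])
d=snap("top","ae");crop(d,"pics/ae.png",420,540,220,320,6)
E
```

```text
clock: 28.23
tool_pos: [0.4774, -0.4163, 0.1405]
eef_rot: [-0.705, 0.0, 0.002, 0.709]
contact_force: [-0.2, 0.9, -8.2]
opening: 0.153
t 28.23 p [ 0.4774 -0.4163  0.1405] yaw 0.12 down tilt [-0.003  0.005 -1.   ] F [-0.2  0.9 -8.2] op 13.5
to [0.4775, -0.42, 0.105] tool mm [ 0.2 35.5 -3.9]
```

View pics/ae.png

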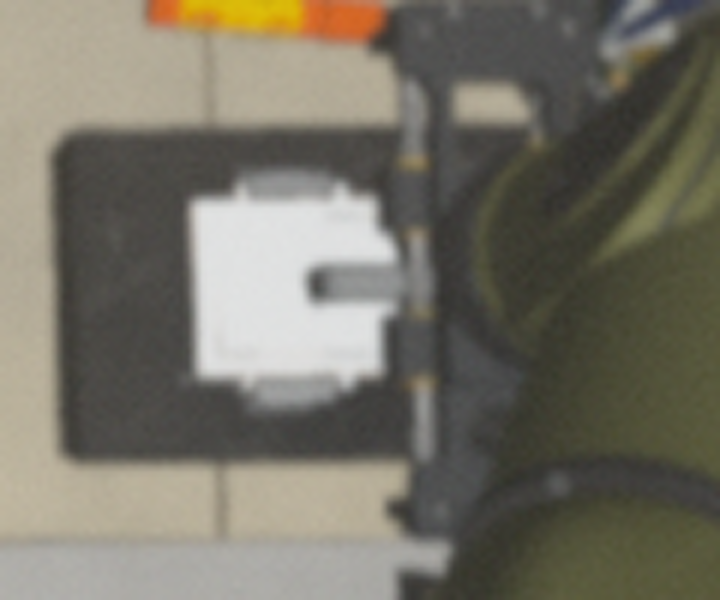

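```bash
python3 -m inch '[[0,10,0,0,0,0],[0,12,0,0,0,0],[0,6,0,0,0,0],[0,0,0,0,0,0],[0,0,0,0,0,0],[0,0,0,0,0,0]]'; python3 - <<'E'
from h import *
go([.4775,-.420,.103])
E
```

```text
clock: 28.78
tool_pos: [0.4784, -0.419, 0.1149]
eef_rot: [0.707, 0.0, -0.0, -0.707]
contact_force: [0.3, -0.2, -7.1]
opening: 0.151
t 28.78 p [ 0.4784 -0.419   0.1149] yaw 0.07 down tilt [ 0. -0. -1.] F [ 0.3 -0.2 -7.1] op 13.3
to [0.4775, -0.42, 0.103] tool mm [-1.  11.9 -1. ]
```

```bash
python3 -m inch '[[-1,5,-1,0,0,0],[0,4,0,0,0,0],[0,1.5,0,0,0,0],[0,1,0,0,0,0],[0,0,0,0,0,0],[0,0,0,0,0,0]]'; python3 -m inch '[[0,1,0,0,0,0],[0,0,0,0,0,0],[0,0,0,0,0,0]]'
```

```text
clock: 29.28
tool_pos: [0.4776, -0.4204, 0.104]
eef_rot: [0.707, 0.001, 0.0, -0.707]
contact_force: [0.4, -0.8, -2.4]
opening: 0.153
clock: 29.53
tool_pos: [0.4776, -0.4205, 0.1035]
eef_rot: [0.708, 0.001, 0.0, -0.707]
contact_force: [-2.8, 1.3, 5.6]
opening: 0.15
```

Standing on the box (the force has reversed). Release and withdraw upwards.

```bash
python3 -m inch '[[0,0,0,0,0,0],[0,0,0,0,0,0],[0,0,0,0,0,0],[0,0,0,0,0,0]]' 40; python3 -m inch '[[0,-15,0,0,0,0],[0,-30,0,0,0,0],[0,-40,0,0,0,0],[0,-25,20,0,0,0],[0,0,40,0,0,0],[0,0,41,0,0,0],[0,0,41,0,0,0],[0,0,41,0,0,0],[0,0,41,0,0,0],[0,0,20,0,0,0],[0,0,0,0,0,0],[0,0,0,0,0,0]]'; python3 - <<'E'
from h import *
pose()
d=snap("top","af");crop(d,"pics/af.png",420,540,220,305,6)
d=snap("side","af");crop(d,"pics/af2.png",370,480,250,360,6)
E
```

```text
clock: 29.87
tool_pos: [0.4775, -0.4199, 0.1023]
eef_rot: [-0.707, -0.001, 0.0, 0.707]
contact_force: [0.3, 1.0, -0.2]
opening: 0.431
clock: 30.87
tool_pos: [0.4774, -0.1748, 0.2125]
eef_rot: [-0.707, -0.002, 0.001, 0.707]
contact_force: [-0.3, -0.2, -0.1]
opening: 0.455
t 30.87 p [ 0.4774 -0.1748  0.2125] yaw 0.24 down tilt [ 0.  0. -1.] F [-0.3 -0.2 -0.1] op 40.0
```

View pics/af.png

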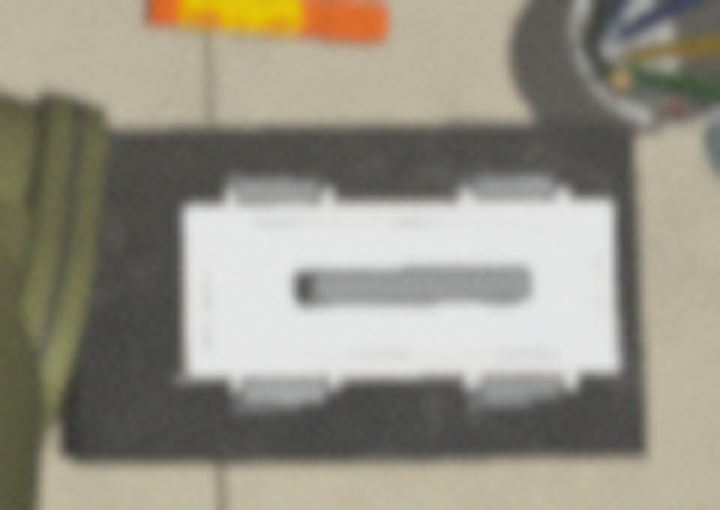

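View pics/af2.png

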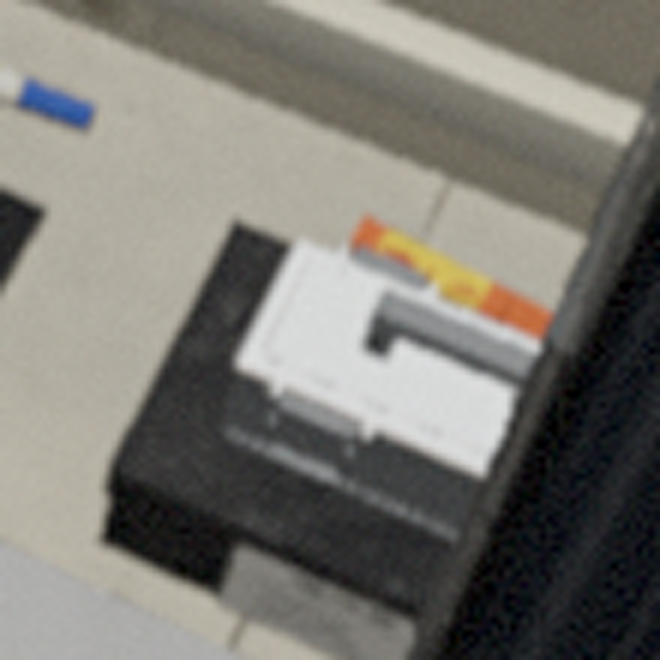

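View pics/top_af.png

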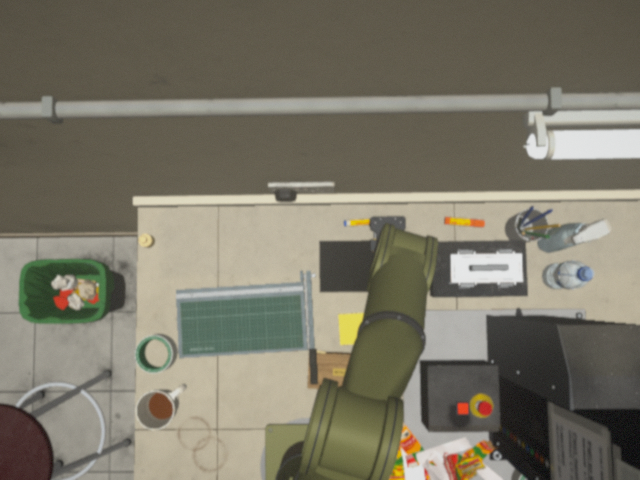

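```bash
python3 - <<'E'
from h import *
d=load("top_af.npz")
p=ray(d,(np.array([(182,203),(615,200),(620,374),(187,377)])+.5)/6-.5+[420,220],.124);print(p,p.mean(0))
# clip outer edges, z .05+.068
print(ray(d,(np.array([(280,178),(515,176),(285,404),(525,404)])+.5)/6-.5+[420,220],.11))
W=world(load("side_af.npz"))
for u in range(417,430,4): print(u,[(v,tuple(float(t) for t in np.round(W[v,u]-[.4775,-.421,.068],3))) for v in range(313,330,2)])
E
```

```text
[[ 0.51074163 -0.33927386  0.124     ]
 [ 0.50997191 -0.50467873  0.124     ]
 [ 0.44332444 -0.50405395  0.124     ]
 [ 0.44392356 -0.33930106  0.124     ]] [ 0.47699038 -0.4218269   0.124     ]
[[ 0.52095023 -0.38031532  0.11      ]
 [ 0.52065964 -0.47106421  0.11      ]
 [ 0.43333387 -0.37958054  0.11      ]
 [ 0.43237317 -0.47175683  0.11      ]]
417 [(313, (-0.034, 0.062, 0.058)), (315, (-0.035, 0.06, 0.051)), (317, (-0.04, 0.058, 0.052)), (319, (-0.043, 0.057, 0.048)), (321, (-0.042, 0.055, 0.038)), (323, (-0.044, 0.054, 0.033)), (325, (-0.043, 0.052, 0.024)), (327, (-0.035, 0.052, 0.002)), (329, (-0.04, 0.05, 0.001))]
421 [(313, (-0.026, 0.054, 0.052)), (315, (-0.032, 0.052, 0.054)), (317, (-0.037, 0.05, 0.054)), (319, (-0.042, 0.048, 0.053)), (321, (-0.047, 0.046, 0.053)), (323, (-0.044, 0.045, 0.041)), (325, (-0.043, 0.044, 0.031)), (327, (-0.041, 0.043, 0.02)), (329, (-0.032, 0.042, -0.004))]
425 [(313, (-0.024, 0.046, 0.055)), (315, (-0.026, 0.044, 0.05)), (317, (-0.035, 0.042, 0.057)), (319, (-0.036, 0.04, 0.052)), (321, (-0.043, 0.038, 0.055)), (323, (-0.043, 0.037, 0.047)), (325, (-0.042, 0.035, 0.036)), (327, (-0.046, 0.034, 0.035)), (329, (-0.047, 0.032, 0.029))]
429 [(313, (-0.02, 0.038, 0.056)), (315, (-0.026, 0.036, 0.057)), (317, (-0.029, 0.034, 0.055)), (319, (-0.035, 0.032, 0.056)), (321, (-0.039, 0.03, 0.056)), (323, (-0.034, 0.029, 0.04)), (325, (-0.036, 0.027, 0.034)), (327, (-0.036, 0.026, 0.025)), (329, (-0.033, 0.024, 0.012))]
```

Centred at (0.477, −0.422), square to the box, with the clips still hanging vertical and the robot clear. Handing in.

```bash
python3 - <<'E'
from h import *
print(r.finish_job())
E
```

```text
the job is handed in; nothing more can be done
None
```

The closed case is back on the black box and the job is handed in, at about 31 s of the 72 s allowed. I moved the case to the mat, seated the lid, closed the clips two at a time with the open jaws and a squeeze, then lifted the case by the handle on to the box.

**Last checks**
- **Position:** the lid's centre measured (0.477, −0.422), against my box-centre estimate of (0.4775, −0.421). It is level and within about 0.5° of lengthwise.
- **Clips:** both squeezes stopped hard at the same opening, about 83 mm. On the mat, depth on the two near clips showed vertical faces, and one was still vertical on the box. The far pair I judged only from the top picture and the squeeze. No camera could see the lips under the catches.
- **Closure:** the whole case came up by the handle with about 7.7 N on the wrist, and the clips stayed shut through the move.
- **Grip faces:** I last saw both inside the case just before the lid went on.
- **Bystanders:** the marker, weight and glue look unmoved in the last top picture. The robot was touching nothing.

**What went wrong or disagreed**
- **Fingertip position:** the real fingertips are about 31 mm short of the reported tool point. My first grasp of the lid therefore closed on nothing, without moving the lid, and I corrected for it afterwards. It also means the case was first carried from the box with only about 8 mm of finger overlap.
- **Tilted grasp:** I tilted the hand about 8° to clear the trunking on the wall, but the lid stayed level. I kept the hand tilted until the lid was seated.

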